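# Proof-pull of a chute-gate spring on a covered bench gauge

### The arm

A 6-joint arm with a two-finger parallel gripper is mounted at the origin on the work surface. World frame = base frame: x ahead of the robot, y to its left, z up, the work surface at z = 0. Lengths are in mm, angles in rad, forces in N, time in s.
With the tool pointing down it reaches from about 375 to 900 mm from the base axis. Payload 3.1 kg.
Tool frame: the origin (TCP) lies at the very end of the fingers, on their centre line; the grasp point (between the pads) lies 19 mm behind it (robot.grip_depth is the distance from the TCP to the grasp point, in mm); z points along the fingers, y is the line along which they close (so a half turn about z gives the same grasp; the last joint's range is limited). The gripper opens to 87 mm and grips with 3 to 60 N. Pads are 19 mm wide; open, the fingers measure 117 mm over their backs; the gripper's body (75 mm by 190 mm) begins 51 mm behind the grasp point.
Start: joints at [1.014, 0.527, 1.433, -0, 1.181, -0.178], TCP at [231.087, 580.685, 222.548] pointing down, gripper open.
Joint ranges: [-3.08, 3.08], [-0.75, 2.2], [0.22, 2.44], [-1.43, 4.57], [0, 2.65], [-2.85, 2.85]. Speed limits (rad/s): [2.79, 2.79, 3.14, 3.14, 3.14, 3.14].

### API

Orientations are given as a rotation vector (axis times angle).
In Python, from rig import robot gives the robot as it stands.
- The arm moves only by the tool play_rows, never from a script. Its argument "commands" is a list of rows, each a list of 3 entries, a list of its own where there are three numbers: the shift along the tool's x, y, z each as a share of 20 mm, from -1 to 1, then the turn, a rotation vector about the tool's x, y, z each as a share of 0.08 rad, from -1 to 1, then the closure, from -1 (fully open) to 1 (shut). A call has 1 to 5 rows; each row shifts and turns the commanded pose from where the row before left it, along the tool's axes as they then stand; what a row does not reach is not made up. A row lasts 1/10 s, in which the tool goes at most 50 mm and 8.59 degrees, less where a joint would pass 70% of its speed; a pose out of reach is approached as far as the arm can. A call with a number of a shift or a turn outside -1 to 1 is refused whole. A call with a gripper value outside its range is refused whole. The fingers move at their own pace and stop on an object; "force" is the grip in N (left out, the last holds). Time passes only in rows, so rows that do not move let the fingers close. It gives the time, the measured TCP pose, the force, the opening and the grip force at its end, in the units of the state.
- robot.get_state(): the state, without advancing time (a new reading comes with each control period).
- robot.grab_frame(name): name is "scene" or "top" or "wrist"; returns a dict with "image" (420x560x3 uint8, blue, green, red), "vertical_fov" (degrees; the focal length in pixels is half the picture's height over the tangent of half this angle, whatever the lens; pixels are square), "cx", "cy" (the principal point, pixels), "pose" (4x4, takes a point from camera to world coordinates). Camera axes: x right, y down, z forward; pixel columns grow to the right and rows downward; lengths in mm; the calibration is good to about 2 mm. A picture is of the moment at which its call begins. There is no depth.
- robot.finish_job(): hands the job in; it is judged then, once.
The state is a dict: "time_s": time; "joints": joint angles; "dq": joint speeds; "joint_torque": joint torques, N m; "position": TCP position; "ee_rot": TCP orientation; "force": force on the tool from outside, world axes, zero at the start; "wrist_torque": the same for the moment, N m; "opening": opening from 0.0 (shut) to 1.0 (fully open); "finger_force": force on a finger pad.
Only numpy, scipy, OpenCV 4.12 (cv2) and the standard library are available. Lean on these libraries where they do the work, as an engineer would, in place of code of your own. Each camera call takes 0.05 s, during which the arm holds its last target. There are 200 camera calls.

### The job

Proof-pull the chute-gate spring clamped in the bench gauge: with the blade of the flat scraper, lever the gauge's hinged dust cover right up to its stop (keep the hand itself off the cover), then lay the scraper down flat on the bench. Grip the pull tab under the raised cover and draw it out until the pointer stands at the broad collar on the barrel, hold it there for a full second, and do not pull it well past the collar. Ease the tab back until the pointer is fully home without letting it snap, let go, leave the cover up, and leave the other things on the bench where they are.

Things in the scene. Friction and masses are not known exactly. Their poses are not given: they have to be found in the camera images.
- gauge: bench-fixed pull gauge, base plate 315 x 160 mm. Origin on the bench (z 0) straight under the cover's hinge axis; x runs along the gauge away from the pull tab, z up. A tray spans x -155 to 0 mm, y +-80 mm, its 5 mm thick rim 30 mm high; its front sill faces -x. Behind the hinge lies the barrel (x to +150 mm, axis 55 mm high). Hinge posts at y +-77 mm, 90 mm high
- cover: galvanised dust cover over the tray, 155 x 155 x 4 mm, level when shut. Origin on the hinge axis: along gauge y, at gauge x 0, 90 mm high; the sheet runs 153 mm to -x. Its z axis tilts by the opening angle. Swings up to a stop at 1.08 rad (62 degrees) and stays where left (2 N at the skirt lifts it). Open, it overhangs the tab: come in with the hand leaning back 25 to 45 degrees
- skirt_edge (a point): middle of the bottom edge of the 4 mm thick skirt that hangs along the cover's front: in the cover's frame 151 mm to -x and 48 mm down from the hinge. Shut, it is 42 mm above the bench, leaving a slot 12 mm high above the 30 mm sill along the whole front, for the blade
- pull_tab (a point): centre of the wooden pull tab, an upright block 26 mm (along gauge x) x 16 mm (gauge y) x 42 mm tall, centre 55 mm above the bench, in the tray under the cover, 100 to 120 mm in front of the hinge; 60 mm free on both sides. Grip it across its 16 mm (friction grip); it pulls out along the gauge's -x, over the sill
- rod: sprung pull rod with the tab at one end and the pointer at the other; origin at the barrel's origin when home. It slides out of the barrel along -x, up to 85 mm. Its spring pulls it home with 3.2 N at home plus 160 N/m: about 10 to 13 N at the collar. Let go out there, it snaps back
- barrel: steel barrel 34 mm wide, 130 mm long; origin at bench level, axes as the gauge's. Loosely held: when the tab is pulled, barrel, rod, pointer and collar together first slide along -x with little resistance (1.2 N) for an unknown 5 to 25 mm until the barrel meets its stop; only then does the rod come out of it and the pull rise. The barrel stays where it is left
- pointer (a point): the pointer, a dark fin 4 mm thick, 22 mm wide on the rod, standing up from the slot along the barrel's top; this point is its middle, 85 mm high. It lies 215 mm from pull_tab along +x and moves with it. Home is at barrel x +115 mm
- collar: broad dark collar round the barrel, 43 mm wide and 10 mm long (the other rings are fine lines): the marked length. Origin at its middle on the barrel's axis, x along the gauge. It lies 40 to 60 mm towards the tab from the home pointer, differently each time, and is fast on the barrel. The pointer is at the collar when their x agree within 5 mm
- scraper: flat scraper 190 mm long, about 180 g, lying flat: wooden handle 90 (x) x 24 (y) x 28 mm (z), steel blade 100 mm long, 30 mm wide, 4 mm thick, flush with the underside. Origin on the underside in the middle of the handle; x points to the blade's tip, z up. It balances about 22 mm ahead of the origin
- blade_tip (a point): middle of the blade's end edge, 145 mm ahead of the scraper's origin and 2 mm above its underside
- rook_a: charcoal-grey soapstone chess rook, upright, 94 mm tall, foot 56 mm wide; origin under its foot. Stands beside the covered end of the gauge; leave alone
- rook_b: a second, identical rook, beside the gauge's barrel; leave alone
- punch: brass punch lying on the bench, 130 mm long along its x, 14 mm thick; beside the barrel; leave alone
- drum: round wooden sanding drum standing on end, 84 mm wide, 126 mm tall with its spindle stub; leave alone
- mug: tin mug, 80 mm wide, 85 mm tall, handle to its +y; leave alone
- mallet: wooden mallet lying down, 205 mm long along its x, head 100 x 60 x 60 mm at the +x end; leave alone
There are look-alikes about, which are no part of the job. Of the things that look like the scraper, the smallest one is meant.

How it is judged:
By the outcome, as a careful person would: the job done as asked, in the order asked, and still so for the second after the job is handed in, with the robot touching nothing.
It also fails if it takes over 72 s, if anything falls off the work surface, if the arm or the gripper's body presses on something with over 40 N, if the wrist force passes 120 N, or if a joint passes its speed limit or range.

## Working session

There is one attempt and no reset: what is moved stays moved. The work goes in short steps, Python scripts to look and compute and a tool call to move; the robot and the scene stay as the last step left them, time stands still between calls to the robot, and variables do not carry over. Pictures are saved under pics/ and viewed, at most 10 in all, crops included, and the job is handed in when it is done.

Besides the shell and the picture viewer there is one more tool, called by a JSON object that holds its "method" and its "body", one argument or row to a line. play_rows: Moves the arm, as the interface text tells. Its arguments: {"type":"object","properties":{"commands":{"type":"array","items":{"type":"array"}},"force":{"type":"number"}},"required":["commands"]}

```bash
ls; mkdir -p pics; python3 - <<'E'
from rig import robot
import cv2,json,numpy as np
for n in ("scene","top"):
    f=robot.grab_frame(n); cv2.imwrite(f"pics/{n}0.png",f["image"])
    print(n,f["vertical_fov"],f["cx"],f["cy"],np.round(f["pose"],4).tolist())
print(robot.get_state())
E
```

```text
pics
scene 57.46614849195392 278.57663189021804 209.62033623022418 [[-0.8085, 0.3916, -0.4393, 1049.366], [0.5884, 0.5234, -0.6164, 701.1678], [-0.0114, -0.7568, -0.6535, 749.3893], [0.0, 0.0, 0.0, 1.0]]
top 43.337246126524654 276.8909414448884 220.67066807342204 [[-0.0209, -0.9804, 0.196, 268.6302], [-0.9998, 0.0205, -0.0044, 66.1265], [0.0003, -0.196, -0.9806, 1668.076], [0.0, 0.0, 0.0, 1.0]]
{'time_s': 0.1, 'joints': array([ 1.01348427e+00,  5.28371157e-01,  1.43377366e+00,  3.07894257e-06,
        1.18141446e+00, -1.78494752e-01]), 'dq': array([ 0.00034413, -0.00081752, -0.00136323, -0.00099955,  0.00145331,
       -0.00248178]), 'joint_torque': array([-3.59914270e-05, -4.40986705e+01, -1.77150947e+01,  6.34800503e-02,
        5.34526678e-02, -3.74446722e-05]), 'position': array([230.75095789, 580.12961329, 221.67091667]), 'ee_rot': array([-5.91361153e-01, -3.08470869e+00,  2.88018007e-03]), 'force': array([-0.57191159,  0.47188601,  0.51913515]), 'wrist_torque': array([-0.03705436, -0.0109518 ,  0.03653354]), 'finger_force': 0.0, 'opening': 1.0030374882167812}
```

View pics/scene0.png

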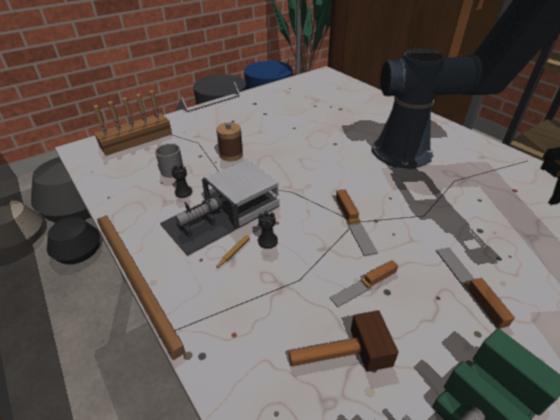

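View pics/top0.png

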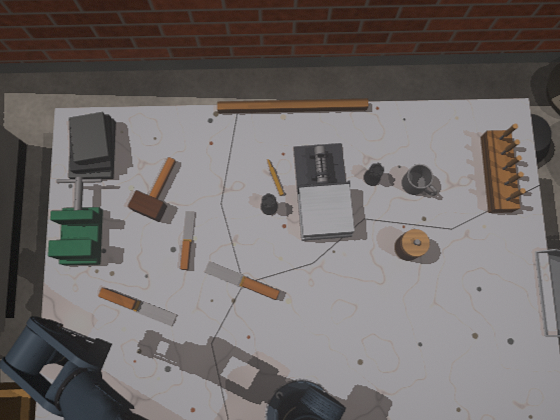

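The top view shows the gauge at about (323,190) with its sill facing the robot. There are three scrapers, and the smallest (56 px long against about 82) is at (187,240) in top and (365,283) in scene. I'll zoom in on these.

```bash
cat > h.py <<'E'
import numpy as np,cv2
from scipy.spatial.transform import Rotation as R
from scipy.optimize import least_squares
def cam(f):
    return dict(F=f["image"].shape[0]/2/np.tan(np.radians(f["vertical_fov"])/2),c=np.array([f["cx"],f["cy"]]),T=np.array(f["pose"]))
def proj(c,P):
    p=(np.atleast_2d(P)-c["T"][:3,3])@c["T"][:3,:3]; return p[:,:2]/p[:,2:]*c["F"]+c["c"]
def plane(c,uv,z):
    d=c["T"][:3,:3]@np.append((np.array(uv)-c["c"])/c["F"],1); o=c["T"][:3,3]; return o+d*(z-o[2])/d[2]
def tri(obs):
    return least_squares(lambda P:np.concatenate([proj(c,P)[0]-uv for c,uv in obs]),[500,0,50.]).x
def crop(img,x0,y0,x1,y1,w,h):
    return cv2.resize(img[y0:y1,x0:x1],(w,h),interpolation=cv2.INTER_CUBIC)
E
python3 - <<'E'
from h import *; from rig import robot; import pickle
t=robot.grab_frame("top");s=robot.grab_frame("scene")
pickle.dump((cam(t),cam(s)),open("cams.pkl","wb"))
T,S=t["image"],s["image"]
a=crop(T,155,205,225,275,300,300); b=crop(T,275,135,375,245,400,440)
c=crop(S,320,245,420,315,400,280); d=crop(S,155,155,285,255,400,308)
o=np.zeros((600,800,3),np.uint8); o[:300,:300]=a;o[:440,400:]=b; 
o[300:580,:400]=c
cv2.imwrite("pics/z1.png",o)
cv2.imwrite("pics/z2.png",crop(S,155,155,285,255,780,600))
E
```

```text
(no output)
```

View pics/z1.png

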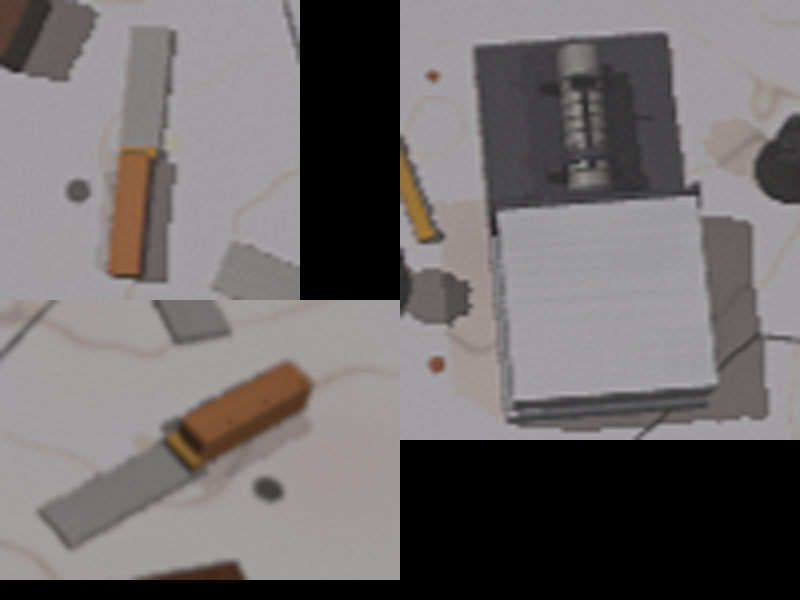

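View pics/z2.png

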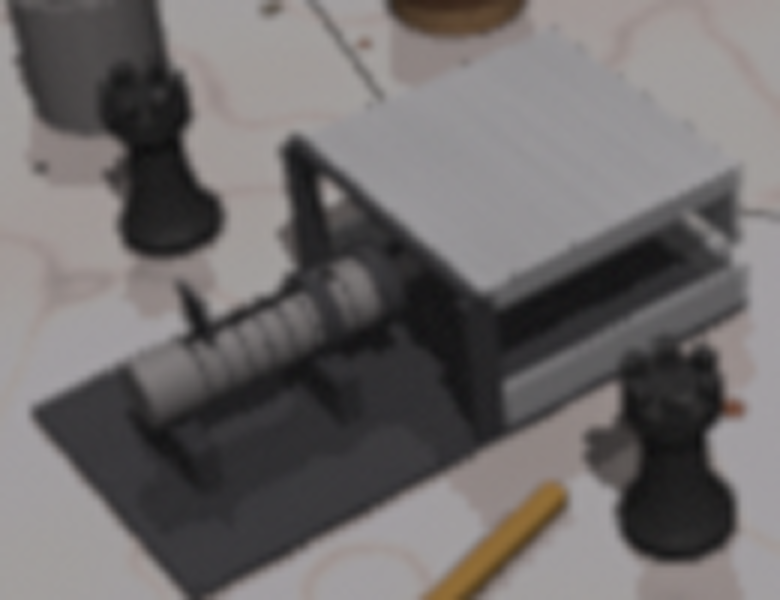

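```bash
cat > fit.py <<'E'
from h import *; import pickle
ct,cs=pickle.load(open("cams.pkl","rb"))
zb=lambda X,Y:(275+(X-400)/4,135+Y/4)
za=lambda X,Y:(155+X/4.286,205+Y/4.286)
zc=lambda X,Y:(320+X/4,245+(Y-300)/4)
z2=lambda X,Y:(155+X/6,155+Y/6)
def tf(q,P): c,s=np.cos(q[2]),np.sin(q[2]); P=np.array(P,float); return np.array([q[0]+c*P[0]-s*P[1],q[1]+s*P[0]+c*P[1],P[2]])
def fit(obs,q0):
    r=least_squares(lambda q:np.concatenate([proj(c,tf(q,P))[0]-uv for c,P,uv in obs]),q0,loss="soft_l1",f_scale=1.)
    res=np.array([proj(c,tf(r.x,P))[0]-uv for c,P,uv in obs]); return r.x,res
G=[(ct,(160,80,4),zb(475,47)),(ct,(160,-80,4),zb(667,34)),(ct,(0,77.5,92),zb(498,210)),(ct,(0,-77.5,92),zb(698,196)),
(ct,(-153,77.5,92),zb(512,403)),(ct,(-153,-77.5,92),zb(716,384)),
(cs,(160,-80,4),z2(35,410)),(cs,(160,80,4),z2(195,597)),(cs,(0,-77.5,92),z2(290,140)),(cs,(0,77.5,92),z2(482,300)),(cs,(-153,77.5,92),z2(745,168)),(cs,(-153,-77.5,92),z2(565,35))]
S=[(ct,(145,15,4),za(131,28)),(ct,(145,-15,4),za(172,32)),(ct,(-45,12,28),za(108,272)),(ct,(-45,-12,28),za(138,275)),(ct,(40,12,26),za(121,150)),(ct,(40,-12,26),za(155,150)),
(cs,(145,-15,4),zc(38,513)),(cs,(145,15,4),zc(72,548)),(cs,(-45,-12,28),zc(288,362)),(cs,(-45,12,28),zc(310,383))]
if __name__=="__main__":
    g,r=fit(G,[700,-50,0]); print("gauge",g.round(3)); print(r.round(1).tolist())
    s,r=fit(S,[500,200,0]); print("scr",s.round(3)); print(r.round(1).tolist())
    for k,(a,b) in dict(tip=((151.5,30),(55,530.5)),handleend=((123,273.5),(299,372.5))).items(): print(k,tri([(ct,za(*a)),(cs,zc(*b))]).round(1))
    for k,(a,b) in dict(fr=((716,384),(565,35)),fl=((512,403),(745,168)),rl=((498,210),(482,300)),rr=((698,196),(290,140))).items(): print(k,tri([(ct,zb(*a)),(cs,z2(*b))]).round(1))
    for x in (115,75,65,55): print(x,[ (proj(cs,tf(g,(x,y,z)))[0]-155).round(1)*6 for y,z in((0,85),(0,78),(0,55))],(proj(ct,tf(g,(x,0,78)))[0]-(275,135))*4+(400,0))
    print(tf(g,(-151,0,42)),tf(g,(-110,0,55)))
E
python3 fit.py
```

```text
gauge [ 6.91787e+02 -8.74680e+01  4.90000e-02]
[[-0.8, 0.4], [-0.5, 0.4], [-0.9, -0.5], [-0.8, -0.4], [-0.5, 0.1], [-0.4, 1.3], [-0.8, -0.6], [-0.5, 0.1], [1.3, -1.0], [-1.1, -1.4], [-0.5, -1.3], [-1.7, -2.1]]
scr [ 4.95576e+02  3.49478e+02 -7.10000e-02]
[[-0.6, -1.2], [-0.9, -1.6], [-0.7, -0.1], [-0.0, -0.4], [-1.3, 1.5], [-1.6, 1.9], [-0.5, -0.8], [-1.0, -0.5], [-1.0, -1.8], [0.5, -0.9]]
tip [636.6 338.3  -2.7]
handleend [449.9 353.2  22.9]
fr [ 543.7 -171.4   86.5]
fl [535.  -18.1  87.4]
rl [686.3 -11.7  85.4]
rr [ 697.1 -169.    86.4]
115 [array([164.4, 323.4]), array([167.4, 334.8]), array([176.4, 373.2])] [580.40753281  64.95974901]
75 [array([243.6, 286.2]), array([246. , 298.2]), array([253.8, 336.6])] [584.78478898 113.55841065]
65 [array([262.8, 277.2]), array([265.2, 289.2]), array([272.4, 327.6])] [585.8855659  125.77983041]
55 [array([282. , 268.8]), array([284.4, 280.2]), array([291.6, 318.6])] [586.98894632 138.03015556]
[540.96730506 -94.85083842  42.        ] [581.91826608 -92.84614593  55.        ]
```

Each scene and crop view is consistent. Residuals are about 1 px, and the heights come out within about 4 mm of nominal. Next I'll refine the fits, get the rooks, and check the wrist camera's mounting.

```bash
sed -i 's#^z2=.*#z2=lambda X,Y:(155+X/6-.42,155+Y/6-.42)#; s#^zb=.*#zb=lambda X,Y:(275+(X-400)/4-.38,135+Y/4-.38)#; s#^za=.*#za=lambda X,Y:(155+X/4.286-.38,205+Y/4.286-.38)#; s#^zc=.*#zc=lambda X,Y:(320+X/4-.38,245+(Y-300)/4-.38)#' fit.py
cat >> h.py <<'E'
def plan(st,target,Rt,n=None,step=.95):
    """rows from measured pose st to world target (TCP) & matrix Rt, straight, screw-free"""
    R0=R.from_rotvec(st["ee_rot"]); p0=np.array(st["position"]); d=np.array(target)-p0
    rv=(R0.inv()*R.from_matrix(Rt)).as_rotvec()
    n=n or int(np.ceil(max(np.abs(R0.inv().apply(d)).max()/20/step,np.abs(rv).max()/.08/step)))
    out=[]
    for i in range(n):
        Ri=R0*R.from_rotvec(rv*i/n)
        out.append([Ri.inv().apply(d/n/20).round(3).tolist(),(rv/n/.08).round(3).tolist()])
    return out
def Rtool(yaw,lean=0.):
    """tool x ~ -world x turned by yaw; lean: tool z tips towards +x (hand leans back)"""
    return (R.from_euler('z',yaw)*R.from_euler('y',-lean)).as_matrix()@np.diag([-1.,1,-1])
E
python3 - <<'E'
from fit import *; from rig import robot
g,r=fit(G,[700,-50,0]); print("gauge",g.round(3),r.round(1).tolist())
s,r=fit(S,[500,200,0]); print("scr",s.round(3),r.round(1).tolist())
np.save("gs.npy",[g,s])
for n,uv in dict(rook_a=(269,206),rook_b=(374,175)).items():
    p=plane(ct,uv,60); q=R.from_euler('z',-g[2]).apply(p-[g[0],g[1],0]); print(n,p.round(),q.round())
f=robot.grab_frame("wrist"); st=robot.get_state()
M=R.from_rotvec(st["ee_rot"]).as_matrix(); T=np.array(f["pose"])
print("tool",M.round(2).tolist()); print("cam in tool",(M.T@(T[:3,3]-st["position"])).round(1),(M.T@T[:3,:3]).round(2).tolist(),f["vertical_fov"])
# target above scraper at balance
t=tf(s,(20,0,0)); print(t)
tgt=[t[0],t[1],150]; P=plan(st,tgt,Rtool(s[2])); print(len(P)); print(P[0],P[-1])
E
```

```text
gauge [ 6.92731e+02 -8.72490e+01  4.70000e-02] [[-0.4, 0.5], [-0.1, 0.6], [-0.6, -0.5], [-0.5, -0.3], [-0.3, 0.2], [-0.2, 1.5], [-0.6, -0.1], [-0.4, 0.7], [1.5, -0.4], [-1.0, -0.8], [-0.2, -0.6], [-1.5, -1.5]]
scr [496.277 349.589   6.21 ] [[-0.1, -1.0], [-0.4, -1.5], [-0.4, 0.1], [0.3, -0.2], [-0.9, 1.7], [-1.3, 2.1], [-0.4, -0.4], [-0.9, -0.0], [-0.7, -1.3], [0.8, -0.3]]
rook_a [637.  83.  60.] [-47. 172.  60.]
rook_b [ 731. -251.   60.] [  30. -165.   60.]
tool [[-0.93, 0.37, -0.0], [0.37, 0.93, -0.0], [0.0, -0.0, -1.0]]
cam in tool [  74.2    0.4 -162.6] [[-0.0, -0.96, -0.27], [1.0, -0.0, -0.0], [0.0, -0.27, 0.96]] 67.21622387732114
[516.22327106 348.11841573   0.        ]
19
[[-0.924, -0.29, 0.19], [-0.001, -0.0, -0.201]] [[-0.802, -0.542, 0.19], [-0.001, -0.0, -0.201]]
```

{"method": "play_rows", "body": {
  "commands": [
    [[-0.92, -0.32, 0.19], [0, 0, -0.2], -1],
    [[-0.91, -0.33, 0.19], [0, 0, -0.2], -1],
    [[-0.91, -0.34, 0.19], [0, 0, -0.2], -1],
    [[-0.9, -0.36, 0.19], [0, 0, -0.2], -1],
    [[-0.9, -0.37, 0.19], [0, 0, -0.2], -1]
  ]
}}

```text
time_s: 0.75
position: [305.3, 516.9, 203.3]
ee_rot: [-0.466, -3.107, 0.0]
force: [0.4, -0.2, -0.2]
opening: 0.998
finger_force: 0.0
```

{"method": "play_rows", "body": {
  "commands": [
    [[-0.89, -0.38, 0.19], [0, 0, -0.2], -1],
    [[-0.88, -0.39, 0.19], [0, 0, -0.2], -1],
    [[-0.88, -0.41, 0.19], [0, 0, -0.2], -1],
    [[-0.87, -0.42, 0.19], [0, 0, -0.2], -1],
    [[-0.86, -0.44, 0.19], [0, 0, -0.2], -1]
  ]
}}

```text
time_s: 1.25
position: [379.1, 454.4, 184.3]
ee_rot: [-0.342, -3.123, 0.0]
force: [0.4, -0.7, 0.2]
opening: 0.999
finger_force: 0.0
```

{"method": "play_rows", "body": {
  "commands": [
    [[-0.86, -0.45, 0.19], [0, 0, -0.2], -1],
    [[-0.85, -0.46, 0.19], [0, 0, -0.2], -1],
    [[-0.84, -0.48, 0.19], [0, 0, -0.2], -1],
    [[-0.84, -0.49, 0.19], [0, 0, -0.2], -1],
    [[-0.83, -0.5, 0.19], [0, 0, -0.2], -1]
  ]
}}

```text
time_s: 1.75
position: [453.2, 391.9, 165.3]
ee_rot: [-0.217, -3.134, 0.0]
force: [-0.0, -0.1, 0.3]
opening: 1.002
finger_force: 0.0
```

{"method": "play_rows", "body": {
  "commands": [
    [[-0.82, -0.52, 0.19], [0, 0, -0.2], -1],
    [[-0.81, -0.53, 0.19], [0, 0, -0.2], -1],
    [[-0.8, -0.54, 0.19], [0, 0, -0.2], -1],
    [[0, 0, 0], [0, 0, 0], -1],
    [[0, 0, 0], [0, 0, 0], -1]
  ]
}}

```text
time_s: 2.25
position: [496.7, 354.9, 153.9]
ee_rot: [-0.145, -3.137, 0.0]
force: [-0.1, 0.9, -0.1]
opening: 0.998
finger_force: 0.0
```

```bash
python3 - <<'E'
from fit import *; from rig import robot
f=robot.grab_frame("wrist"); st=robot.get_state(); print(st["position"],R.from_rotvec(st["ee_rot"]).as_matrix().round(3).tolist())
im=f["image"].copy(); g,s=np.load("gs.npy"); c=cam(f); pickle.dump(c,open("w1.pkl","wb"))
for P in [(145,15,4),(145,-15,4),(-45,12,28),(-45,-12,28),(45,12,28),(45,-12,28)]:
    u=proj(c,tf(s,P))[0]; print(P,u.round(1)); cv2.circle(im,tuple(int(v) for v in u.round()),3,(0,0,255),1)
cv2.imwrite("pics/w1.png",im)
E
```

```text
[496.35632631 355.30252648 154.08883694] [[-0.996, 0.091, -0.001], [0.091, 0.996, 0.0], [0.001, 0.0, -1.0]]
(145, 15, 4) [292.  317.7]
(145, -15, 4) [265.7 318.2]
(-45, 12, 28) [287.3 151.5]
(-45, -12, 28) [260.8 152. ]
(45, 12, 28) [288.6 244.1]
(45, -12, 28) [264.2 244.6]
```

View pics/w1.png

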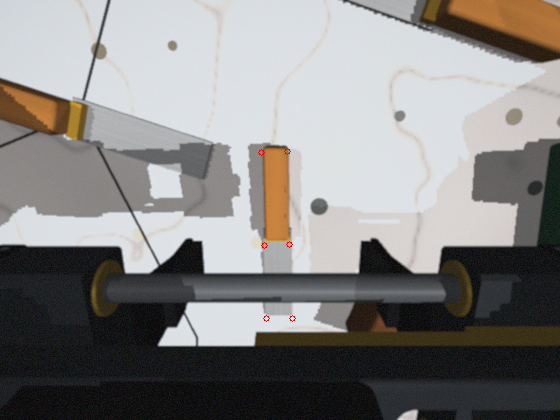

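The wrist view shows the scraper's handle end at (277,147), its front at (276.5,240) and the blade tip near (277.5,316). That is within 5 px of my prediction, so I'll refit using these points and free the height as a check.

```bash
python3 - <<'E'
from fit import *; from rig import robot
g,s=np.load("gs.npy"); w=pickle.load(open("w1.pkl","rb")); s[2]-=2*np.pi
W=[(w,(-45,-12,28),(265.5,147)),(w,(-45,12,28),(288,147)),(w,(45,-12,28),(265,240.5)),(w,(45,12,28),(288.3,240.5)),(w,(145,-15,4),(263.2,316)),(w,(145,15,4),(292,316))]
q,r=fit(W,s); print("wrist only",q.round(3),r.round(1).tolist())
q2,r=fit(S+W*3,s); print("all",q2.round(3))
f=least_squares(lambda q:np.concatenate([proj(c,tf(q[:3],(P[0],P[1],P[2]+q[3])))[0]-uv for c,P,uv in S+W]),list(s)+[0],loss="soft_l1").x; print("z free",f.round(3))
q=q2; np.save("s.npy",q); st=robot.get_state(); t=tf(q,(20,0,0))
P=plan(st,[t[0],t[1],60],Rtool(q[2])); print(t,len(P)); print(*P,sep="\n")
E
```

```text
wrist only [ 4.92538e+02  3.51168e+02 -9.30000e-02] [[-2.5, 0.4], [1.7, 0.4], [-0.5, 0.2], [0.7, 0.2], [1.0, -1.0], [-1.4, -1.0]]
all [ 4.92698e+02  3.50859e+02 -8.90000e-02]
z free [ 4.93742e+02  3.50449e+02 -8.50000e-02 -2.52400e+00]
[512.61880998 349.08581867   0.        ] 5
[[-0.168, -0.047, 0.941], [0.0, -0.002, -0.006]]
[[-0.168, -0.047, 0.941], [0.0, -0.002, -0.006]]
[[-0.168, -0.047, 0.941], [0.0, -0.002, -0.006]]
[[-0.168, -0.047, 0.941], [0.0, -0.002, -0.006]]
[[-0.168, -0.047, 0.941], [0.0, -0.002, -0.006]]
```

{"method": "play_rows", "body": {
  "commands": [
    [[-0.17, -0.05, 0.94], [0, 0, 0], -0.2],
    [[-0.17, -0.05, 0.94], [0, 0, 0], -0.2],
    [[-0.17, -0.05, 0.94], [0, 0, 0], -0.2],
    [[-0.17, -0.05, 0.94], [0, 0, 0], -0.2],
    [[-0.17, -0.05, 0.94], [0, 0, 0], -0.2]
  ]
}}

```text
time_s: 2.8
position: [512.7, 349.6, 59.8]
ee_rot: [0.141, 3.138, 0.001]
force: [-0.5, 1.6, -0.2]
opening: 0.649
finger_force: 0.0
```

{"method": "play_rows", "body": {
  "commands": [
    [[0, 0, 0.95], [0, 0, 0], -0.2],
    [[0, 0, 0.95], [0, 0, 0], -0.2],
    [[0, 0, 0.5], [0, 0, 0], -0.2],
    [[0, 0, 0.35], [0, 0, 0], -0.2],
    [[0, 0, 0], [0, 0, 0], -0.2]
  ]
}}

```text
time_s: 3.3
position: [512.8, 348.7, 4.7]
ee_rot: [-0.142, -3.137, 0.001]
force: [-0.9, 0.3, 0.8]
opening: 0.596
finger_force: 0.0
```

{"method": "play_rows", "body": {
  "commands": [
    [[0, 0, 0], [0, 0, 0], 1],
    [[0, 0, 0], [0, 0, 0], 1],
    [[0, 0, 0], [0, 0, 0], 1],
    [[0, 0, 0], [0, 0, 0], 1],
    [[0, 0, 0], [0, 0, 0], 1]
  ],
  "force": 55
}}

```text
time_s: 3.8
position: [513.8, 348.6, 5.6]
ee_rot: [0.143, 3.138, 0.001]
force: [-0.8, -0.5, 1.9]
opening: 0.271
finger_force: 55.0
```

{"method": "play_rows", "body": {
  "commands": [
    [[0, 0, 0], [0, 0, 0], 1],
    [[0, 0, 0], [0, 0, 0], 1],
    [[0, 0, -0.5], [0, 0, 0], 1],
    [[0, 0, -0.9], [0, 0, 0], 1],
    [[0, 0, -0.9], [0, 0, 0], 1]
  ]
}}

```text
time_s: 4.3
position: [512.7, 348.1, 51.2]
ee_rot: [-0.143, -3.136, 0.002]
force: [1.5, 0.0, -1.0]
opening: 0.27
finger_force: 55.0
```

The handle is held with a 23.5 mm opening, as expected. Next I'll go to the pre-insert pose in front of the slot, at gauge y +40 to clear the tab.

```bash
python3 - <<'E'
from fit import *; from rig import robot
g,_=np.load("gs.npy"); st=robot.get_state()
t=tf(g,(-292,40,90)); P=plan(st,t,Rtool(g[2])); print(t,len(P)); print(*P[::4],sep="\n")
E
```

```text
[399.17259239 -61.02794506  90.        ] 22
[[0.173, -0.95, -0.087], [-0.001, -0.001, -0.078]]
[[0.197, -0.945, -0.087], [-0.001, -0.001, -0.078]]
[[0.22, -0.94, -0.087], [-0.001, -0.001, -0.078]]
[[0.244, -0.934, -0.088], [-0.001, -0.001, -0.078]]
[[0.267, -0.927, -0.088], [-0.001, -0.001, -0.078]]
[[0.29, -0.92, -0.088], [-0.001, -0.001, -0.078]]
```

{"method": "play_rows", "body": {
  "commands": [
    [[0.17, -0.95, -0.2], [0, 0, -0.08], 1],
    [[0.18, -0.95, -0.2], [0, 0, -0.08], 1],
    [[0.19, -0.95, -0.2], [0, 0, -0.08], 1],
    [[0.2, -0.95, -0.2], [0, 0, -0.08], 1],
    [[0.2, -0.95, -0.2], [0, 0, -0.08], 1]
  ]
}}

```text
time_s: 4.8
position: [486.7, 254.4, 71.4]
ee_rot: [-0.092, -3.14, 0.0]
force: [0.6, -0.1, -1.6]
opening: 0.269
finger_force: 55.0
```

{"method": "play_rows", "body": {
  "commands": [
    [[0.2, -0.94, -0.2], [0, 0, -0.08], 1],
    [[0.21, -0.94, -0.2], [0, 0, -0.08], 1],
    [[0.22, -0.94, -0.2], [0, 0, -0.08], 1],
    [[0.22, -0.94, -0.2], [0, 0, -0.08], 1],
    [[0.23, -0.94, -0.1], [0, 0, -0.08], 1]
  ]
}}

```text
time_s: 5.3
position: [461.1, 161.6, 89.7]
ee_rot: [0.042, 3.141, -0.0]
force: [0.5, 0.1, -2.4]
opening: 0.269
finger_force: 55.0
```

{"method": "play_rows", "body": {
  "commands": [
    [[0.24, -0.94, 0], [0, 0, -0.08], 1],
    [[0.24, -0.93, 0], [0, 0, -0.08], 1],
    [[0.25, -0.93, 0], [0, 0, -0.08], 1],
    [[0.25, -0.93, 0], [0, 0, -0.08], 1],
    [[0.26, -0.93, 0], [0, 0, -0.08], 1]
  ]
}}

```text
time_s: 5.8
position: [435.0, 68.8, 89.4]
ee_rot: [-0.009, 3.142, -0.0]
force: [0.4, 0.2, -1.6]
opening: 0.272
finger_force: 55.0
```

{"method": "play_rows", "body": {
  "commands": [
    [[0.26, -0.93, 0], [0, 0, -0.08], 1],
    [[0.27, -0.93, 0], [0, 0, -0.08], 1],
    [[0.27, -0.93, 0], [0, 0, -0.08], 1],
    [[0.28, -0.93, 0], [0, 0, -0.08], 1],
    [[0.28, -0.92, 0], [0, 0, -0.08], 1]
  ]
}}

```text
time_s: 6.3
position: [410.6, -23.9, 89.5]
ee_rot: [-0.065, 3.139, 0.001]
force: [0.4, -1.0, -3.2]
opening: 0.274
finger_force: 52.7
```

{"method": "play_rows", "body": {
  "commands": [
    [[0.29, -0.92, 0], [0, 0, -0.08], 1],
    [[0.29, -0.92, 0], [0, 0, -0.08], 1],
    [[0, 0, 0.8], [0, 0, 0], 1],
    [[0, 0, 0.8], [0, 0, 0], 1],
    [[0, 0, 0], [0, 0, 0], 1]
  ]
}}

```text
time_s: 6.8
position: [398.9, -60.9, 56.3]
ee_rot: [0.077, -3.138, -0.002]
force: [-1.2, -0.5, -0.9]
opening: 0.275
finger_force: 54.7
```

```bash
python3 - <<'E'
from fit import *; from rig import robot
g,_=np.load("gs.npy"); st=robot.get_state()
q=R.from_euler('z',-g[2]).apply(st["position"]-[g[0],g[1],0]); print(q.round(1),(Rtool(g[2]).T@R.from_rotvec(st["ee_rot"]).as_matrix()).round(3).tolist())
t=robot.grab_frame("top"); s=robot.grab_frame("scene"); w=robot.grab_frame("wrist"); pickle.dump(cam(w),open("w2.pkl","wb"))
a=crop(t["image"],275,180,375,300,333,400); b=crop(s["image"],215,150,325,260,400,400)
o=np.zeros((600,800,3),np.uint8); o[:400,:333]=a; o[:400,400:]=b; o[400:]=cv2.resize(w["image"][280:420],(800,200)); cv2.imwrite("pics/p2.png",o)
for n,P in dict(sk0=(-153,77,42),sk1=(-153,-77,42),sill0=(-155,80,30),sill1=(-155,-80,30)).items(): print(n,[proj(cam(x),tf(g,P))[0].round(1) for x in (t,s)])
# predicted blade tip corners
for dy in(15,-15):
  P=tf(g,(q[0]+125,q[1]+dy,q[2]-5+4)); print("tip",dy,[proj(cam(x),P)[0].round(1) for x in (t,s,w)])
E
```

```text
[-292.3   40.1   56.3] [[1.0, 0.002, 0.003], [-0.002, 1.0, 0.001], [-0.003, -0.001, 1.0]]
sk0 [array([301.8, 238.2]), array([278.6, 195.5])]
sk1 [array([351. , 234.9]), array([248.4, 172.2])]
sill0 [array([300.7, 239.5]), array([279.8, 198.9])]
sill1 [array([351.4, 236.1]), array([248.6, 174.6])]
tip 15 [array([309.4, 241.6]), array([277.7, 186.6]), array([302.9, 425. ])]
tip -15 [array([319.1, 240.9]), array([271.5, 181.9]), array([258.2, 425. ])]
```

View pics/p2.png

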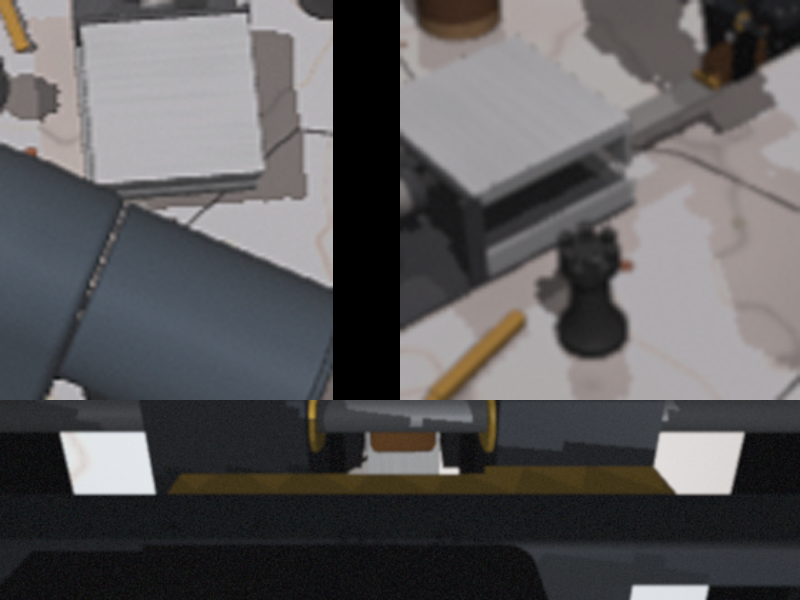

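```bash
python3 - <<'E'
from fit import *
g,_=np.load("gs.npy")
for dz in (-5,0,5):
  for y in (55,25):
    print(dz,y,[((proj(cs,tf(g,(x,y,55.3+dz)))[0]+.36-(215,150))*3.636+(400,0)).round(0).tolist() for x in (-175,-200,-230)])
E
```

```text
-5 55 [[637.0, 135.0], [660.0, 124.0], [687.0, 110.0]]
-5 25 [[614.0, 119.0], [637.0, 107.0], [665.0, 94.0]]
0 55 [[636.0, 131.0], [660.0, 119.0], [687.0, 105.0]]
0 25 [[614.0, 114.0], [637.0, 102.0], [665.0, 89.0]]
5 55 [[636.0, 126.0], [660.0, 114.0], [687.0, 100.0]]
5 25 [[614.0, 109.0], [637.0, 98.0], [665.0, 84.0]]
```

```bash
python3 - <<'E'
import cv2
im=cv2.imread("pics/p2.png")[60:180,600:740]; cv2.imwrite("pics/p3.png",cv2.resize(im,None,fx=5,fy=5,interpolation=cv2.INTER_CUBIC))
E
```

```text
(no output)
```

View pics/p3.png

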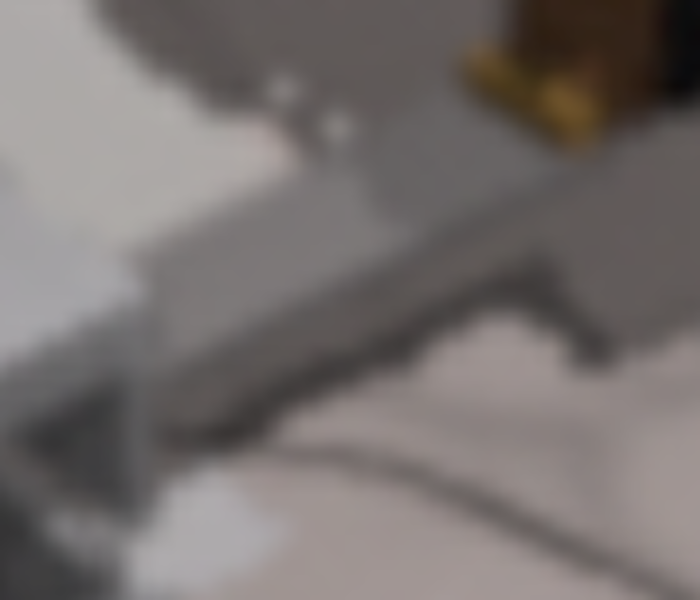

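The blade lines match the prediction within about 2 px of the enlarged crop, so it is level and at the height I expected. I'll lower it to slot height and insert in small steps.

{"method": "play_rows", "body": {
  "commands": [
    [[0, 0, 0.43], [0, 0, 0], 1],
    [[0, 0, 0.43], [0, 0, 0], 1],
    [[0, 0, 0], [0, 0, 0], 1],
    [[-0.5, 0, 0], [0, 0, 0], 1],
    [[-0.5, 0, 0], [0, 0, 0], 1]
  ]
}}

```text
time_s: 7.45
position: [420.6, -60.1, 40.0]
ee_rot: [-0.078, 3.14, -0.0]
force: [0.1, 0.4, -1.9]
opening: 0.27
finger_force: 54.7
```

{"method": "play_rows", "body": {
  "commands": [
    [[-0.3, 0, 0], [0, 0, 0], 1],
    [[-0.3, 0, 0], [0, 0, 0], 1],
    [[0, 0, 0], [0, 0, 0], 1]
  ]
}}

```text
time_s: 7.75
position: [433.3, -59.7, 40.1]
ee_rot: [-0.08, 3.138, -0.001]
force: [-0.2, -0.5, -1.3]
opening: 0.269
finger_force: 54.7
```

{"method": "play_rows", "body": {
  "commands": [
    [[-0.5, 0, 0], [0, 0, 0], 1],
    [[-0.5, 0, 0], [0, 0, 0], 1],
    [[-0.5, 0, 0], [0, 0, 0], 1],
    [[-0.2, 0, 0], [0, 0, 0], 1],
    [[0, 0, 0], [0, 0, 0], 1]
  ]
}}

```text
time_s: 8.25
position: [466.7, -57.9, 40.0]
ee_rot: [-0.079, 3.139, -0.001]
force: [-0.5, 0.0, -1.1]
opening: 0.271
finger_force: 54.7
```

{"method": "play_rows", "body": {
  "commands": [
    [[0, 0, -0.3], [0, 0, 0], 1],
    [[0, 0, -0.5], [0, 0, 0], 1],
    [[0, 0, -0.5], [0, 0, 0], 1],
    [[0, 0, -0.5], [0, 0, 0], 1],
    [[0, 0, -0.5], [0, 0, 0], 1]
  ]
}}

```text
time_s: 8.75
position: [465.2, -57.6, 87.0]
ee_rot: [0.079, -3.14, -0.0]
force: [-1.2, 1.0, -2.9]
opening: 0.273
finger_force: 54.7
```

{"method": "play_rows", "body": {
  "commands": [
    [[0, 0, -0.5], [0, 0, 0], 1],
    [[0, 0, -0.5], [0, 0, 0], 1],
    [[0, 0, -0.5], [0, 0, 0], 1],
    [[-0.1, 0, -0.5], [0, 0, 0], 1],
    [[-0.2, 0, -0.5], [0, 0, 0], 1]
  ]
}}

```text
time_s: 9.25
position: [471.5, -57.5, 136.9]
ee_rot: [0.078, -3.14, 0.0]
force: [-1.4, -1.2, -3.8]
opening: 0.272
finger_force: 54.7
```

{"method": "play_rows", "body": {
  "commands": [
    [[-0.3, 0, -0.5], [0, 0, 0], 1],
    [[-0.3, 0, -0.5], [0, 0, 0], 1],
    [[-0.3, 0, -0.5], [0, 0, 0], 1],
    [[-0.2, 0, -0.4], [0, 0, 0], 1],
    [[0, 0, 0], [0, 0, 0], 1]
  ]
}}

```text
time_s: 9.75
position: [494.6, -56.5, 175.1]
ee_rot: [-0.079, 3.138, -0.001]
force: [0.1, -0.6, -2.3]
opening: 0.267
finger_force: 54.7
```

```bash
python3 - <<'E'
from fit import *; from rig import robot
g,_=np.load("gs.npy"); st=robot.get_state(); print(st["position"],st["force"])
t=robot.grab_frame("top"); s=robot.grab_frame("scene")
o=np.zeros((600,800,3),np.uint8); o[:480,:400]=crop(t["image"],275,135,375,255,400,480); o[:480,400:]=crop(s["image"],195,110,295,230,400,480); cv2.imwrite("pics/p4.png",o)
for a in (.8,.9,1.0,1.08):
  P=lambda x,y,z:tf(g,(np.cos(a)*x+np.sin(a)*z,y,90-np.sin(a)*x+np.cos(a)*z))
  print(a,[((proj(cs,P(*v))[0]+.38-(195,110))*4+(400,0)).round(0).tolist() for v in ((-153,77,2),(-153,-77,2),(-151,77,-48))])
E
```

```text
[494.59248011 -56.52697255 175.14157592] [ 0.08719972 -0.63636809 -2.34749103]
0.8 [[676.0, 183.0], [546.0, 93.0], [719.0, 210.0]]
0.9 [[661.0, 176.0], [531.0, 85.0], [709.0, 198.0]]
1.0 [[645.0, 171.0], [515.0, 80.0], [697.0, 187.0]]
1.08 [[631.0, 169.0], [501.0, 77.0], [686.0, 179.0]]
```

View pics/p4.png

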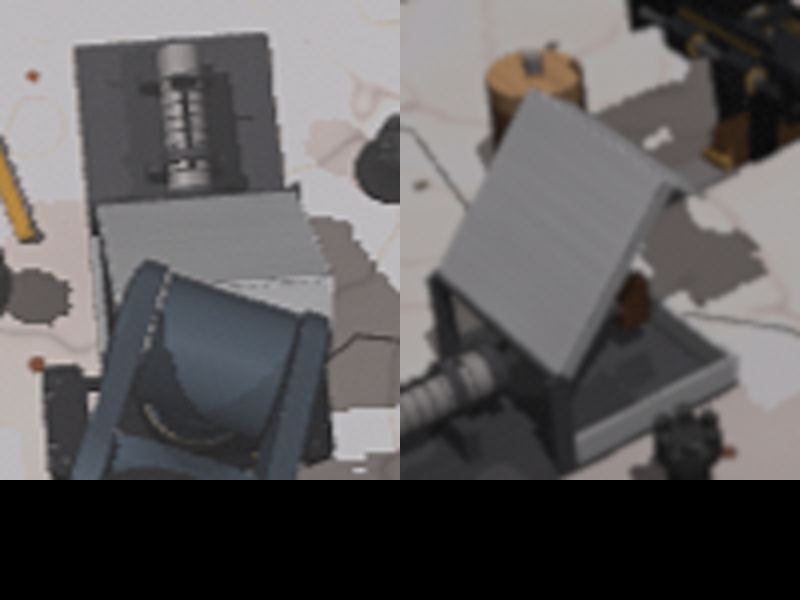

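The cover is at about 0.85 rad and rising as planned, with the brown tab visible at about (632,300) in the panel. I'll continue up to the stop while watching the force.

{"method": "play_rows", "body": {
  "commands": [
    [[0, 0, -0.3], [0, 0, 0], 1],
    [[0, 0, -0.3], [0, 0, 0], 1],
    [[0, 0, -0.3], [0, 0, 0], 1],
    [[0, 0, -0.2], [0, 0, 0], 1],
    [[0, 0, 0], [0, 0, 0], 1]
  ]
}}

```text
time_s: 10.35
position: [494.0, -56.5, 196.6]
ee_rot: [-0.078, 3.14, -0.001]
force: [0.2, -0.6, -2.5]
opening: 0.271
finger_force: 54.7
```

{"method": "play_rows", "body": {
  "commands": [
    [[0, 0, -0.15], [0, 0, 0], 1],
    [[0, 0, -0.1], [0, 0, 0], 1],
    [[0, 0, 0], [0, 0, 0], 1]
  ]
}}

```text
time_s: 10.65
position: [493.4, -56.3, 200.9]
ee_rot: [0.079, -3.14, -0.0]
force: [2.2, -0.2, -5.5]
opening: 0.271
finger_force: 54.7
```

{"method": "play_rows", "body": {
  "commands": [
    [[0, 0, -0.1], [0, 0, 0], 1],
    [[0, 0, -0.1], [0, 0, 0], 1],
    [[0, 0, 0], [0, 0, 0], 1]
  ]
}}

```text
time_s: 10.95
position: [493.3, -55.8, 204.6]
ee_rot: [0.079, -3.14, -0.002]
force: [4.4, 2.0, -10.3]
opening: 0.271
finger_force: 55.0
```

```bash
python3 - <<'E'
from fit import *; from rig import robot
s=robot.grab_frame("scene"); print(robot.get_state()["force"])
cv2.imwrite("pics/p5.png",crop(s["image"],195,110,295,230,600,600)[:,:])
E
```

```text
[ 4.45610402  2.55471809 -9.6509987 ]
```

View pics/p5.png

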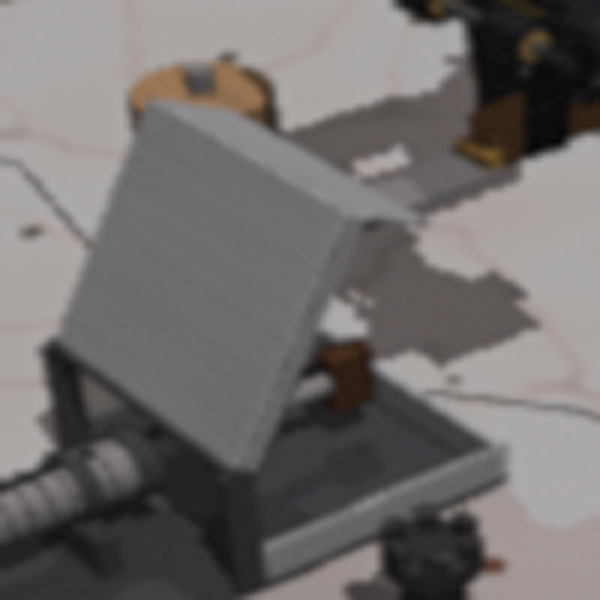

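The cover is at its stop: the corner is where 1.08 rad predicts and the force climbed to 10 N. I'll withdraw now.

{"method": "play_rows", "body": {
  "commands": [
    [[0, 0, 0.5], [0, 0, 0], 1],
    [[0, 0, 0.5], [0, 0, 0], 1],
    [[0.4, 0, 0.3], [0, 0, 0], 1],
    [[0.8, 0, 0], [0, 0, 0], 1],
    [[0.9, 0, 0], [0, 0, 0], 1]
  ]
}}

```text
time_s: 11.5
position: [450.6, -58.6, 178.4]
ee_rot: [0.079, -3.14, 0.0]
force: [0.9, -0.0, -2.0]
opening: 0.269
finger_force: 55.0
```

{"method": "play_rows", "body": {
  "commands": [
    [[0.9, 0, 0], [0, 0, 0], 1],
    [[0.9, 0, 0], [0, 0, 0], 1],
    [[0, 0, 0], [0, 0, 0], 1]
  ]
}}

```text
time_s: 11.8
position: [412.1, -59.4, 178.5]
ee_rot: [0.077, -3.136, -0.003]
force: [0.2, -0.3, -2.6]
opening: 0.272
finger_force: 55.0
```

```bash
python3 - <<'E'
from fit import *; from rig import robot
q=np.load("s.npy"); st=robot.get_state(); print(st["position"],st["force"])
t=tf(q,(20,0,60)); P=plan(st,t,Rtool(q[2])); print(t,len(P)); print(*P[::4],sep="\n")
E
```

```text
[412.07020772 -59.40663861 178.50975626] [ 0.20436283 -0.27658271 -2.62592396]
[512.61880998 349.08581867  60.        ] 22
[[-0.275, 0.916, 0.27], [0.001, -0.003, 0.078]]
[[-0.252, 0.922, 0.27], [0.001, -0.003, 0.078]]
[[-0.228, 0.928, 0.27], [0.001, -0.003, 0.078]]
[[-0.205, 0.934, 0.27], [0.001, -0.003, 0.078]]
[[-0.181, 0.939, 0.27], [0.001, -0.003, 0.078]]
[[-0.157, 0.943, 0.269], [0.001, -0.003, 0.078]]
```

{"method": "play_rows", "body": {
  "commands": [
    [[-0.28, 0.92, 0.27], [0, 0, 0.08], 1],
    [[-0.27, 0.92, 0.27], [0, 0, 0.08], 1],
    [[-0.26, 0.92, 0.27], [0, 0, 0.08], 1],
    [[-0.26, 0.92, 0.27], [0, 0, 0.08], 1],
    [[-0.25, 0.92, 0.27], [0, 0, 0.08], 1]
  ]
}}

```text
time_s: 12.3
position: [440.0, 33.2, 151.8]
ee_rot: [-0.027, 3.14, -0.001]
force: [0.4, -0.4, -1.3]
opening: 0.272
finger_force: 55.0
```

{"method": "play_rows", "body": {
  "commands": [
    [[-0.25, 0.92, 0.27], [0, 0, 0.08], 1],
    [[-0.24, 0.92, 0.27], [0, 0, 0.08], 1],
    [[-0.23, 0.93, 0.27], [0, 0, 0.08], 1],
    [[-0.23, 0.93, 0.27], [0, 0, 0.08], 1],
    [[-0.22, 0.93, 0.27], [0, 0, 0.08], 1]
  ]
}}

```text
time_s: 12.8
position: [462.9, 126.3, 124.7]
ee_rot: [0.022, 3.14, -0.0]
force: [-0.1, -0.7, -1.9]
opening: 0.271
finger_force: 55.0
```

{"method": "play_rows", "body": {
  "commands": [
    [[-0.22, 0.93, 0.27], [0, 0, 0.08], 1],
    [[-0.21, 0.93, 0.27], [0, 0, 0.08], 1],
    [[-0.2, 0.93, 0.27], [0, 0, 0.08], 1],
    [[-0.2, 0.94, 0.27], [0, 0, 0.08], 1],
    [[-0.19, 0.94, 0.27], [0, 0, 0.08], 1]
  ]
}}

```text
time_s: 13.3
position: [485.7, 219.4, 97.6]
ee_rot: [0.073, 3.139, 0.0]
force: [0.4, 0.0, -1.0]
opening: 0.271
finger_force: 55.0
```

{"method": "play_rows", "body": {
  "commands": [
    [[-0.19, 0.94, 0.27], [0, 0, 0.08], 1],
    [[-0.18, 0.94, 0.27], [0, 0, 0.08], 1],
    [[-0.17, 0.94, 0.27], [0, 0, 0.08], 1],
    [[-0.17, 0.94, 0.27], [0, 0, 0.08], 1],
    [[-0.16, 0.94, 0.27], [0, 0, 0.08], 1]
  ]
}}

```text
time_s: 13.8
position: [508.3, 312.3, 70.4]
ee_rot: [0.123, 3.138, 0.0]
force: [0.5, 0.1, -1.7]
opening: 0.271
finger_force: 55.0
```

{"method": "play_rows", "body": {
  "commands": [
    [[-0.16, 0.94, 0.27], [0, 0, 0.08], 1],
    [[-0.16, 0.94, 0.27], [0, 0, 0.08], 1],
    [[0, 0, 0.8], [0, 0, 0], 1],
    [[0, 0, 0.8], [0, 0, 0], 1],
    [[0, 0, 0], [0, 0, 0], 1]
  ]
}}

```text
time_s: 14.3
position: [514.1, 346.1, 24.7]
ee_rot: [-0.143, -3.132, 0.006]
force: [-0.7, -0.1, -1.4]
opening: 0.269
finger_force: 55.0
```

{"method": "play_rows", "body": {
  "commands": [
    [[0, 0, 0.4], [0, 0, 0], 1],
    [[0, 0, 0.3], [0, 0, 0], 1],
    [[0, 0, 0.15], [0, 0, 0], 1],
    [[0, 0, 0], [0, 0, 0], 1],
    [[0, 0, 0], [0, 0, 0], 1]
  ]
}}

```text
time_s: 14.8
position: [517.0, 348.0, 11.4]
ee_rot: [0.143, 3.138, 0.0]
force: [-0.0, -0.6, -2.2]
opening: 0.274
finger_force: 55.0
```

{"method": "play_rows", "body": {
  "commands": [
    [[0, 0, 0.1], [0, 0, 0], 1],
    [[0, 0, 0], [0, 0, 0], 1]
  ]
}}

```text
time_s: 15.0
position: [517.0, 348.1, 9.4]
ee_rot: [0.142, 3.138, 0.0]
force: [-0.3, -0.0, -1.5]
opening: 0.271
finger_force: 55.0
```

{"method": "play_rows", "body": {
  "commands": [
    [[0, 0, 0.12], [0, 0, 0], 1],
    [[0, 0, 0.08], [0, 0, 0], 1],
    [[0, 0, 0], [0, 0, 0], 1]
  ]
}}

```text
time_s: 15.3
position: [516.7, 348.4, 5.8]
ee_rot: [0.142, 3.138, 0.001]
force: [-2.9, 0.9, 3.0]
opening: 0.272
finger_force: 55.0
```

{"method": "play_rows", "body": {
  "commands": [
    [[0, 0, 0], [0, 0, 0], -0.2],
    [[0, 0, 0], [0, 0, 0], -0.2],
    [[0, 0, 0], [0, 0, 0], -0.2],
    [[0, 0, -0.5], [0, 0, 0], -0.2],
    [[0, 0, -0.95], [0, 0, 0], -0.2]
  ]
}}

```text
time_s: 15.8
position: [515.8, 347.4, 33.4]
ee_rot: [-0.143, -3.135, 0.002]
force: [1.2, -0.2, 0.8]
opening: 0.578
finger_force: 0.0
```

{"method": "play_rows", "body": {
  "commands": [
    [[0, 0, -0.95], [0, 0, 0], -0.2],
    [[0, 0, -0.95], [0, 0, 0], -0.2],
    [[0, 0, -0.95], [0, 0, 0], -0.2],
    [[0, 0, -0.95], [0, 0, 0], -0.2],
    [[0, 0, -0.95], [0, 0, 0], -0.2]
  ]
}}

```text
time_s: 16.3
position: [516.8, 347.9, 130.6]
ee_rot: [0.143, 3.138, 0.0]
force: [-0.1, -0.3, 0.4]
opening: 0.597
finger_force: 0.0
```

```bash
python3 - <<'E'
from fit import *; from rig import robot
g,_=np.load("gs.npy"); st=robot.get_state(); print(st["position"],st["opening"],st["force"])
t=robot.grab_frame("top"); s=robot.grab_frame("scene"); w=robot.grab_frame("wrist")
for n,f in zip("tsw",(t,s,w)): cv2.imwrite(f"home_{n}.png",f["image"])
o=np.zeros((600,800,3),np.uint8); lut=lambda i:cv2.convertScaleAbs(i,alpha=1.6)
o[:600,:400]=lut(crop(t["image"],300,135,340,195,400,600)); o[:300,400:]=lut(crop(s["image"],170,180,230,225,400,300)); o[300:,400:]=cv2.resize(w["image"],(400,300)); cv2.imwrite("pics/p6.png",o)
for x in (115,75,65,55): print(x,((proj(ct,tf(g,(x,0,85)))[0]+.45-(300,135))*10).round(),((proj(ct,tf(g,(x,0,74)))[0]+.45-(300,135))*10).round(),((proj(cs,tf(g,(x,0,85)))[0]+.42-(170,180))*6.667+(400,0)).round())
E
```

```text
[516.84441605 347.94552926 130.60571986] 0.5974675839983834 [-0.14237113 -0.27260161  0.42061577]
115 [207. 157.] [204. 168.] [484. 196.]
75 [218. 279.] [215. 289.] [572. 155.]
65 [221. 309.] [218. 320.] [593. 145.]
55 [223. 340.] [220. 350.] [614. 136.]
```

View pics/p6.png

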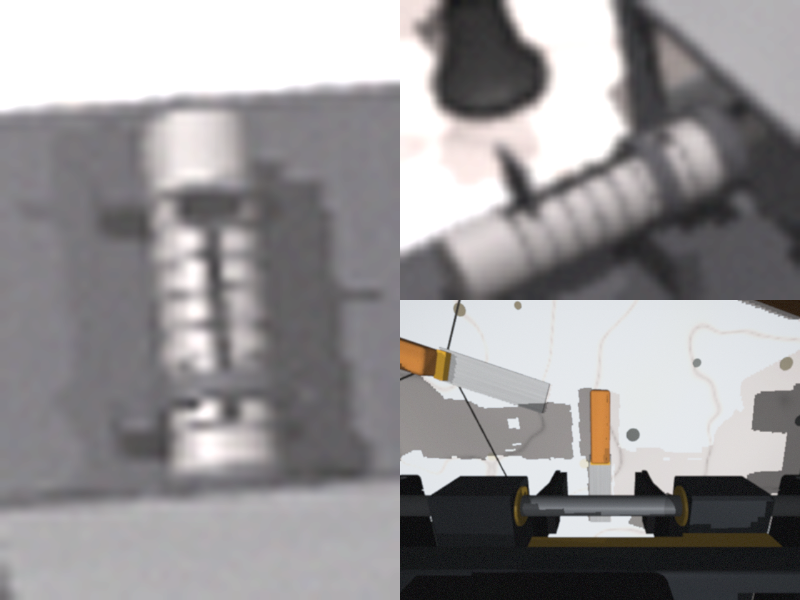

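The scraper lies flat back at its place. In the top panel the pointer is at (212,205) and the collar at (218,385), so the pointer has about 56 mm to go. I'll refine that numerically and locate the tab.

```bash
cat > prof.py <<'E'
from fit import *
from scipy.ndimage import map_coordinates
g,_=np.load("gs.npy")
def prof(img,c,xs,ys,z):
    G_=cv2.cvtColor(img,cv2.COLOR_BGR2GRAY).astype(float)
    return np.mean([map_coordinates(G_,[[proj(c,tf(g,(x,y,z)))[0][k] for x in xs] for k in(1,0)],order=1) for y in ys],0)
def tabblob(img,roi):
    x0,y0,x1,y1=roi; b,gg,r=[img[y0:y1,x0:x1,k].astype(int) for k in range(3)]
    m=((r-b>18)&(r>1.5*b)).astype(np.uint8); n,l,st,ce=cv2.connectedComponentsWithStats(m); return [(st[i].tolist(),ce[i].round(1).tolist()) for i in range(1,n) if st[i][4]>8]
E
python3 - <<'E'
from prof import *
t=cv2.imread("home_t.png");s=cv2.imread("home_s.png"); xs=np.arange(20,130,2)
for n,im,c,ys in(("top +-9",t,ct,(-9,-7,7,9)),("scene +9",s,cs,(7,9,11))):
    for z in (72,85): print(n,z); print({int(x):int(v) for x,v in zip(xs,prof(im,c,xs,ys,z))})
print([((x0+a[0][0]),a) for x0,a in [(235,b) for b in tabblob(s,(235,165,275,210))]])
for x in(-120,-115,-110,-105): print(x,proj(cs,tf(g,(x,0,55)))[0].round(1))
E
```

```text
top +-9 72
{20: 120, 22: 133, 24: 133, 26: 131, 28: 128, 30: 111, 32: 96, 34: 119, 36: 122, 38: 98, 40: 78, 42: 76, 44: 79, 46: 80, 48: 84, 50: 95, 52: 104, 54: 110, 56: 122, 58: 132, 60: 130, 62: 121, 64: 107, 66: 114, 68: 129, 70: 130, 72: 124, 74: 111, 76: 111, 78: 125, 80: 135, 82: 133, 84: 126, 86: 112, 88: 112, 90: 128, 92: 130, 94: 123, 96: 98, 98: 80, 100: 68, 102: 60, 104: 58, 106: 62, 108: 76, 110: 100, 112: 115, 114: 127, 116: 131, 118: 131, 120: 131, 122: 131, 124: 130, 126: 130, 128: 130}
top +-9 85
{20: 131, 22: 130, 24: 127, 26: 112, 28: 94, 30: 115, 32: 125, 34: 110, 36: 86, 38: 74, 40: 78, 42: 80, 44: 84, 46: 97, 48: 106, 50: 108, 52: 119, 54: 130, 56: 128, 58: 118, 60: 102, 62: 110, 64: 127, 66: 128, 68: 122, 70: 110, 72: 111, 74: 123, 76: 131, 78: 130, 80: 125, 82: 107, 84: 108, 86: 125, 88: 126, 90: 119, 92: 92, 94: 76, 96: 65, 98: 58, 100: 57, 102: 60, 104: 77, 106: 99, 108: 114, 110: 126, 112: 128, 114: 128, 116: 128, 118: 128, 120: 128, 122: 128, 124: 128, 126: 127, 128: 124}
scene +9 72
{20: 113, 22: 125, 24: 128, 26: 127, 28: 121, 30: 112, 32: 109, 34: 110, 3
[... 341 characters left out ...]
121, 114: 130, 116: 133, 118: 132, 120: 132, 122: 132, 124: 132, 126: 132, 128: 132}
scene +9 85
{20: 57, 22: 55, 24: 60, 26: 69, 28: 76, 30: 78, 32: 77, 34: 74, 36: 68, 38: 59, 40: 55, 42: 58, 44: 63, 46: 63, 48: 60, 50: 58, 52: 53, 54: 49, 56: 53, 58: 65, 60: 81, 62: 101, 64: 118, 66: 128, 68: 127, 70: 119, 72: 110, 74: 111, 76: 118, 78: 123, 80: 116, 82: 109, 84: 107, 86: 109, 88: 114, 90: 119, 92: 119, 94: 111, 96: 97, 98: 74, 100: 50, 102: 35, 104: 41, 106: 63, 108: 92, 110: 115, 112: 125, 114: 126, 116: 132, 118: 141, 120: 147, 122: 147, 124: 145, 126: 143, 128: 143}
[(249, ([14, 14, 8, 13, 70], [17.6, 19.5]))]
-120 [254.  184.1]
-115 [252.6 184.8]
-110 [251.3 185.4]
-105 [249.9 186.1]
```

Two independent cues agree on the tab: the scene blob and pointer minus 215 mm both give gauge (-115, 0, 55). Now I'll plan the leaning approach.

```bash
python3 - <<'E'
from prof import *; from rig import robot
st=robot.get_state(); L=.61; Rt=Rtool(g[2],L); tz=Rt[:,2]; print("tz",tz.round(2))
gp=tf(g,(-115,0,58)); end=gp+19*tz; pre=end-120*tz; print("end",end.round(1),"pre",pre.round(1))
np.save("end.npy",end)
P=plan(st,pre,Rt); print(len(P)); print(*P[::3],sep="\n")
E
```

```text
tz [ 0.57  0.03 -0.82]
end [588.7 -92.1  42.4] pre [520.1 -95.4 140.8]
24
[[-0.089, -0.92, -0.022], [-0.021, -0.315, -0.07]]
[[-0.075, -0.922, -0.021], [-0.021, -0.315, -0.07]]
[[-0.061, -0.923, -0.02], [-0.021, -0.315, -0.07]]
[[-0.047, -0.923, -0.021], [-0.021, -0.315, -0.07]]
[[-0.033, -0.924, -0.022], [-0.021, -0.315, -0.07]]
[[-0.019, -0.924, -0.025], [-0.021, -0.315, -0.07]]
[[-0.006, -0.924, -0.029], [-0.021, -0.315, -0.07]]
[[0.007, -0.924, -0.033], [-0.021, -0.315, -0.07]]
```

{"method": "play_rows", "body": {
  "commands": [
    [[-0.09, -0.92, -0.02], [-0.02, -0.32, -0.07], -0.2],
    [[-0.08, -0.92, -0.02], [-0.02, -0.32, -0.07], -0.2],
    [[-0.08, -0.92, -0.02], [-0.02, -0.32, -0.07], -0.2],
    [[-0.08, -0.92, -0.02], [-0.02, -0.32, -0.07], -0.2],
    [[-0.07, -0.92, -0.02], [-0.02, -0.32, -0.07], -0.2]
  ]
}}

```text
time_s: 16.95
position: [516.5, 254.7, 130.1]
ee_rot: [0.094, 3.013, 0.002]
force: [0.2, 0.3, 0.6]
opening: 0.6
finger_force: 0.0
```

{"method": "play_rows", "body": {
  "commands": [
    [[-0.06, -0.92, -0.02], [-0.02, -0.32, -0.07], -0.2],
    [[-0.06, -0.92, -0.02], [-0.02, -0.32, -0.07], -0.2],
    [[-0.06, -0.92, -0.02], [-0.02, -0.32, -0.07], -0.2],
    [[-0.05, -0.92, -0.02], [-0.02, -0.32, -0.07], -0.2],
    [[-0.05, -0.92, -0.02], [-0.02, -0.32, -0.07], -0.2]
  ]
}}

```text
time_s: 17.45
position: [516.9, 162.7, 132.5]
ee_rot: [0.049, 2.886, 0.006]
force: [-0.9, -0.2, 0.1]
opening: 0.599
finger_force: 0.0
```

{"method": "play_rows", "body": {
  "commands": [
    [[-0.04, -0.92, -0.02], [-0.02, -0.32, -0.07], -0.2],
    [[-0.04, -0.92, -0.02], [-0.02, -0.32, -0.07], -0.2],
    [[-0.03, -0.92, -0.02], [-0.02, -0.32, -0.07], -0.2],
    [[-0.03, -0.92, -0.02], [-0.02, -0.32, -0.07], -0.2],
    [[-0.03, -0.92, -0.02], [-0.02, -0.32, -0.07], -0.2]
  ]
}}

```text
time_s: 17.95
position: [517.6, 70.7, 134.8]
ee_rot: [0.007, 2.758, 0.009]
force: [-0.1, 0.5, 0.2]
opening: 0.6
finger_force: 0.0
```

{"method": "play_rows", "body": {
  "commands": [
    [[-0.02, -0.92, -0.02], [-0.02, -0.32, -0.07], -0.2],
    [[-0.02, -0.92, -0.02], [-0.02, -0.32, -0.07], -0.2],
    [[-0.01, -0.92, -0.03], [-0.02, -0.32, -0.07], -0.2],
    [[-0.01, -0.92, -0.03], [-0.02, -0.32, -0.07], -0.2],
    [[0, -0.92, -0.03], [-0.02, -0.32, -0.07], -0.2]
  ]
}}

```text
time_s: 18.45
position: [519.9, -1.2, 140.1]
ee_rot: [-0.016, 2.664, 0.02]
force: [0.2, -2.0, -0.2]
opening: 0.599
finger_force: 0.0
```

{"method": "play_rows", "body": {
  "commands": [
    [[0, -0.92, -0.03], [-0.02, -0.32, -0.07], -0.2],
    [[0, -0.92, -0.03], [-0.02, -0.32, -0.07], -0.2],
    [[0, -0.92, -0.03], [-0.02, -0.32, -0.07], -0.2],
    [[0, 0, 0], [0, 0, 0], -0.2],
    [[0, 0, 0], [0, 0, 0], -0.2]
  ]
}}

```text
time_s: 18.95
position: [535.1, -49.6, 166.6]
ee_rot: [-0.034, 2.63, 0.004]
force: [-0.2, 0.8, 0.3]
opening: 0.602
finger_force: 0.0
```

```bash
python3 - <<'E'
from prof import *; from rig import robot
st=robot.get_state(); Rt=Rtool(g[2],.61); end=np.load("end.npy"); print(st["position"],st["joints"].round(2))
P=plan(st,end,Rt); print(len(P)); print(P[0],P[-1])
w=robot.grab_frame("wrist"); cw=cam(w); cv2.imwrite("w5.png",w["image"])
print("tab pred in wrist",proj(cw,tf(g,(-115,0,55)))[0].round(1),[proj(cw,tf(g,v))[0].round(1).tolist() for v in((-128,8,76),(-128,-8,76),(-128,8,34))])
print(tabblob(w["image"],(0,0,560,420)))
E
```

```text
[535.06702738 -49.57952227 166.62088334] [-0.42  0.4   2.1   0.9   0.27 -2.85]
8
[[0.094, -0.272, 0.839], [-0.023, -0.153, -0.026]] [[0.17, -0.28, 0.824], [-0.023, -0.153, -0.026]]
tab pred in wrist [232.5 182.1] [[237.2, 186.5], [217.9, 186.8], [241.9, 156.3]]
[([359, 150, 12, 9, 84], [364.2, 153.9]), ([218, 158, 24, 49, 893], [230.4, 182.7]), ([348, 221, 20, 47, 454], [356.9, 242.8]), ([159, 260, 21, 57, 625], [167.2, 288.3]), ([383, 260, 21, 57, 627], [395.0, 288.6]), ([179, 324, 356, 22, 5798], [366.2, 336.9]), ([47, 326, 5, 14, 34], [49.0, 332.5])]
```

The tab is confirmed by the wrist view, but the arm ran near the wrist singularity: j5 ≈ 0.27 and j6 at its limit. I'll fit a small planar arm model to see which lean is reachable.

```bash
cat > kin.py <<'E'
from h import *
Rz=lambda a:R.from_euler('z',a); Ry=lambda a:R.from_euler('y',a)
def fk(q,p):
    h,L1,L2,d,a=p
    R1=Rz(q[0]); Re=R1*Ry(q[1]+q[2])*Rz(q[3]); 
    w=R1.apply([a,0,h])+(R1*Ry(q[1])).apply([0,0,L1])+(R1*Ry(q[1]+q[2])).apply([0,0,L2])
    Rt=Re*Ry(q[4])*Rz(q[5]-0)
    return w+Rt.apply([0,0,d]),Rt
E
python3 - <<'E'
from kin import *; from rig import robot
st=robot.get_state(); q=st["joints"]; print(q.round(4))
p0=[300,450,430,250,0]
data=[(np.array([1.014,.527,1.433,0,1.181,-.178]),np.array([231.087,580.685,222.548])),(q,st["position"])]
f=lambda p:np.concatenate([fk(a,p)[0]-b for a,b in data])/1. 
r=least_squares(lambda p:np.append(f(p),(p-p0)/300.),p0); print(r.x.round(1),f(r.x).round(1))
for a,rv in((data[0][0],[-.592,-3.085,.003]),(q,st["ee_rot"])): print((fk(a,r.x)[1].inv()*R.from_rotvec(rv)).as_rotvec().round(3))
np.save("p.npy",r.x)
E
```

```text
[-0.4238  0.4026  2.0993  0.9017  0.2713 -2.854 ]
[ -632.5  2251.    681.7   831.7 -1148.5] [ 93.9 -58.7   0.2   0.1  -0.4  -0.2]
[0.002 0.002 1.571]
[-0.    -0.     1.571]
```

{"method": "play_rows", "body": {
  "commands": [
    [[0.3, 0, -0.5], [0, 0.8, 0], -0.2],
    [[0.3, 0, -0.5], [0, 0.8, 0], -0.2],
    [[0, 0, 0], [0, 0.8, 0], -0.2],
    [[0, 0, 0], [0, 0.8, 0], -0.2],
    [[0, 0, 0], [0, 0.8, 0], -0.2]
  ]
}}

```text
time_s: 19.5
position: [519.7, -46.9, 176.4]
ee_rot: [-0.045, 2.923, 0.007]
force: [0.3, 0.3, -0.0]
opening: 0.603
finger_force: 0.0
```

```bash
python3 - <<'E'
from rig import robot; import numpy as np
s=robot.get_state(); np.save("d2.npy",np.r_[s["joints"],s["position"]]); print(s["joints"].round(3),s["position"],s["ee_rot"])
E
```

```text
[-0.354  0.389  1.9    0.136  0.655 -2.056] [519.67237966 -46.85401843 176.41635503] [-0.04523795  2.92332461  0.00724324]
```

{"method": "play_rows", "body": {
  "commands": [
    [[0, -0.8, 0.5], [0, 0, 0], -0.2],
    [[0, -0.8, 0.5], [0, 0, 0], -0.2],
    [[0, -0.8, 0.5], [0, 0, 0], -0.2],
    [[0, 0, 0], [0, 0, 0], -0.2]
  ]
}}

```text
time_s: 19.9
position: [528.2, -95.9, 145.9]
ee_rot: [-0.042, 2.922, 0.008]
force: [0.8, -0.1, 0.4]
opening: 0.598
finger_force: 0.0
```

```bash
sed -i 's/h,L1,L2,d,a=p/h,L1,L2,d,a,b=p/; s/\[a,0,h\]/[a,b,h]/; s/Rz(q\[5\]-0)/Rz(q[5])/' kin.py; python3 - <<'E'
from kin import *; from rig import robot
s=robot.get_state(); d2=np.load("d2.npy"); print(s["joints"].round(3),s["position"])
data=[(np.array([1.014,.527,1.433,0,1.181,-.178]),np.array([231.087,580.685,222.548])),(d2[:6],d2[6:]),(s["joints"],s["position"]),(np.array([-.4238,.4026,2.0993,.9017,.2713,-2.854]),np.array([535.067,-49.58,166.62]))]
p0=np.array([200,450,430,250,0,110.])
f=lambda p:np.concatenate([fk(a,p)[0]-b for a,b in data])
r=least_squares(lambda p:np.append(f(p),(p-p0)/1000.),p0); print(r.x.round(1)); print(f(r.x).round(1))
np.save("p.npy",r.x)
E
```

```text
[-0.448  0.46   1.892  0.182  0.602 -2.188] [528.2482387  -95.91027532 145.93845376]
[-116.1  848.5  352.8  257.9 -145.3  115.5]
[-7.9 -3.5  3.1 -9.5  4.2  8.8 12.5 -6.4 -2.   1.1 -6.1 -9.9]
```

```bash
cat > kin.py <<'E'
from h import *
Rz=lambda a:R.from_euler('z',a); Ry=lambda a:R.from_euler('y',a)
def fk(q,p):
    h,L1,L2,d,a,b,e,c=p
    R1=Rz(q[0]); Rf=R1*Ry(q[1]+q[2]); Re=Rf*Rz(q[3]); Rt=Re*Ry(q[4])
    w=R1.apply([a,b,h])+(R1*Ry(q[1])).apply([0,0,L1])+Rf.apply([e,0,L2])+Re.apply([0,c,0])
    return w+Rt.apply([0,0,d]),Rt*Rz(q[5]+np.pi/2)
E
python3 - <<'E'
from kin import *; from rig import robot
s=robot.get_state(); d2=np.load("d2.npy")
data=[(np.array([1.014,.527,1.433,0,1.181,-.178]),np.array([231.087,580.685,222.548])),(d2[:6],d2[6:]),(s["joints"],s["position"]),(np.array([-.4238,.4026,2.0993,.9017,.2713,-2.854]),np.array([535.067,-49.58,166.62]))]
np.save("data.npy",[np.r_[a,b] for a,b in data])
f=lambda p,i=slice(None):np.concatenate([fk(a,p)[0]-b for a,b in data[i]])
for wt in (1000,100,30):
  p0=np.array([300,430,430,250,0,110.,0,0])
  r=least_squares(lambda p:np.append(f(p),(p-p0)/wt),p0); print(r.x.round(1),f(r.x).round(1))
np.save("p.npy",r.x)
E
```

```text
[274.4 589.  392.1 306.2  -0.6 110.  114.5   0.8] [-0.1  0.1  0.  -0.  -0.1 -0.1 -0.  -0.1 -0.1  0.   0.1  0.1]
[278.  585.1 392.  305.8   1.5 110.1 115.1   0.8] [-0.2  0.   0.1  0.1 -0.2 -0.1 -0.1 -0.1 -0.  -0.   0.   0.1]
[298.7 560.6 391.3 302.5  15.2 110.3 118.2   0.9] [-0.7 -0.2  0.4  1.3 -0.5 -0.7 -0.5  0.1  0.3 -0.4 -0.2 -0. ]
```

```bash
cat > ik.py <<'E'
from kin import *
P_=np.array([274.4,589,392.1,306.2,-.6,110,114.5,.8])
lo=np.array([-3.08,-.75,.22,-1.43,0,-2.85]);hi=np.array([3.08,2.2,2.44,4.57,2.65,2.85])
def ik(t,Rt,q0):
    def f(q):
        p,r=fk(q,P_); return np.r_[(p-t)/100,(r.inv()*R.from_matrix(Rt)).as_rotvec()]
    r=least_squares(f,np.clip(q0,lo+.01,hi-.01),bounds=(lo,hi)); return r.x,np.abs(r.fun).max()
E
python3 - <<'E'
from ik import *; from prof import *
for L in (.44,.5,.6,.7,.78):
  Rt=Rtool(g[2],L); Rh=Rt@np.diag([-1,-1,1.])
  for x,back in ((-115,100),(-115,0),(-200,0)):
    t=tf(g,(x,0,58))+(19-back)*Rt[:,2]
    for nm,M,q0 in (("n",Rt,[-.4,.5,1.9,.2,.5,-2.1]),("flip",Rt,[-.2,.6,2,3.0,.3,1.2]),("half-flip",Rh,[-.2,.6,2,3.0,.3,-1.8])):
      q,e=ik(t,M,q0)
      if e<.005: print(L,x,back,nm,q.round(2))
E
```

```text
0.44 -115 100 n [-0.5   0.49  2.03  0.77  0.32 -2.82]
0.44 -115 100 half-flip [-0.5   0.49  2.03  0.77  0.32  0.32]
0.44 -115 0 half-flip [-0.45  0.71  1.98  1.29  0.21 -0.17]
0.44 -200 0 flip [-0.56  0.7   2.18  1.98  0.27  2.16]
0.44 -200 0 half-flip [-0.56  0.7   2.18  1.98  0.27 -0.98]
0.5 -115 100 half-flip [-0.53  0.5   2.09  1.15  0.29 -0.08]
0.5 -115 0 flip [-0.47  0.72  2.02  1.75  0.24  2.5 ]
0.5 -115 0 half-flip [-0.47  0.72  2.02  1.75  0.24 -0.64]
0.5 -200 0 flip [-0.58  0.72  2.22  2.2   0.36  1.91]
0.5 -200 0 half-flip [-0.58  0.72  2.22  2.2   0.36 -1.23]
0.6 -115 100 flip [-0.58  0.53  2.18  1.8   0.35  2.37]
0.6 -115 100 half-flip [-0.58  0.53  2.18  1.8   0.35 -0.78]
0.6 -115 0 flip [-0.5   0.76  2.08  2.2   0.37  2.02]
0.6 -115 0 half-flip [-0.5   0.76  2.08  2.2   0.37 -1.12]
0.6 -200 0 flip [-0.63  0.78  2.29  2.39  0.54  1.67]
0.6 -200 0 half-flip [-0.63  0.78  2.29  2.39  0.54 -1.47]
0.7 -115 100 flip [-0.63  0.59  2.27  2.17  0.51  1.93]
0.7 -115 100 half-flip [-0.63  0.59  2.27  2.17  0.51 -1.21]
0.7 -115 0 flip [-0.53  0.8   2.13  2.39  0.54  1.79]
0.7 -115 0 half-flip [-0.53  0.8   2.13  2.39  0.54 -1.35]
0.7 -200 0 flip [-0.67  0.85  2.35  2.46  0.74  1.52]
0.7 -200 0 half-flip [-0.67  0.85  2.35  2.46  0.74 -1.62]
0.78 -115 100 flip [-0.68  0.67  2.34  2.31  0.68  1.72]
0.78 -115 100 half-flip [-0.68  0.67  2.34  2.31  0.68 -1.43]
0.78 -115 0 flip [-0.55  0.85  2.18  2.46  0.68  1.68]
0.78 -115 0 half-flip [-0.55  0.85  2.18  2.46  0.68 -1.46]
0.78 -200 0 flip [-0.71  0.93  2.39  2.48  0.91  1.42]
0.78 -200 0 half-flip [-0.71  0.93  2.39  2.48  0.91 -1.72]
```

The arm model fits to 0.1 mm. Turning the tool half a turn (the same grasp) makes a 40° lean reachable with all joints inside their ranges. I'll back off and rotate.

{"method": "play_rows", "body": {
  "commands": [
    [[0.39, 0, -0.91], [0, 0, 0], -0.2],
    [[0.39, 0, -0.91], [0, 0, 0], -0.2],
    [[0.39, 0, -0.91], [0, 0, 0], -0.2],
    [[0.39, 0, -0.91], [0, 0, 0], -0.2],
    [[0.39, 0, -0.91], [0, 0, 0], -0.2]
  ]
}}

```text
time_s: 20.4
position: [469.4, -95.9, 228.1]
ee_rot: [-0.045, 2.92, 0.009]
force: [-0.1, 0.3, 0.1]
opening: 0.6
finger_force: 0.0
```

{"method": "play_rows", "body": {
  "commands": [
    [[0, 0, 0], [0, 0, 1], -0.2],
    [[0, 0, 0], [0, 0, 1], -0.2],
    [[0, 0, 0], [0, 0, 1], -0.2],
    [[0, 0, 0], [0, 0, 1], -0.2],
    [[0, 0, 0], [0, 0, 1], -0.2]
  ]
}}

```text
time_s: 20.9
position: [469.9, -95.9, 227.7]
ee_rot: [0.542, 2.875, 0.073]
force: [0.3, 0.5, 0.6]
opening: 0.6
finger_force: 0.0
```

{"method": "play_rows", "body": {
  "commands": [
    [[0, 0, 0], [0, 0, 1], -0.2],
    [[0, 0, 0], [0, 0, 1], -0.2],
    [[0, 0, 0], [0, 0, 1], -0.2],
    [[0, 0, 0], [0, 0, 1], -0.2],
    [[0, 0, 0], [0, 0, 1], -0.2]
  ]
}}

```text
time_s: 21.4
position: [469.9, -95.9, 227.6]
ee_rot: [1.106, 2.721, 0.135]
force: [-1.2, -0.1, 0.5]
opening: 0.598
finger_force: 0.0
```

{"method": "play_rows", "body": {
  "commands": [
    [[0, 0, 0], [0, 0, 1], -0.2],
    [[0, 0, 0], [0, 0, 1], -0.2],
    [[0, 0, 0], [0, 0, 1], -0.2],
    [[0, 0, 0], [0, 0, 1], -0.2],
    [[0, 0, 0], [0, 0, 1], -0.2]
  ]
}}

```text
time_s: 21.9
position: [469.9, -95.9, 227.6]
ee_rot: [1.636, 2.463, 0.193]
force: [-0.6, 0.1, -0.7]
opening: 0.597
finger_force: 0.0
```

{"method": "play_rows", "body": {
  "commands": [
    [[0, 0, 0], [0, 0, 1], -0.2],
    [[0, 0, 0], [0, 0, 1], -0.2],
    [[0, 0, 0], [0, 0, 1], -0.2],
    [[0, 0, 0], [0, 0, 1], -0.2],
    [[0, 0, 0], [0, 0, 1], -0.2]
  ]
}}

```text
time_s: 22.4
position: [469.9, -95.9, 227.6]
ee_rot: [2.11, 2.107, 0.244]
force: [0.1, 0.0, 0.2]
opening: 0.599
finger_force: 0.0
```

{"method": "play_rows", "body": {
  "commands": [
    [[0, 0, 0], [0, 0, 1], -0.2],
    [[0, 0, 0], [0, 0, 1], -0.2],
    [[0, 0, 0], [0, 0, 1], -0.2],
    [[0, 0, 0], [0, 0, 1], -0.2],
    [[0, 0, 0], [0, 0, 1], -0.2]
  ]
}}

```text
time_s: 22.9
position: [469.9, -95.9, 227.6]
ee_rot: [2.513, 1.663, 0.287]
force: [-0.9, 0.4, 0.0]
opening: 0.597
finger_force: 0.0
```

{"method": "play_rows", "body": {
  "commands": [
    [[0, 0, 0], [0, 0, 1], -0.2],
    [[0, 0, 0], [0, 0, 1], -0.2],
    [[0, 0, 0], [0, 0, 1], -0.2],
    [[0, 0, 0], [0, 0, 1], -0.2],
    [[0, 0, 0], [0, 0, 1], -0.2]
  ]
}}

```text
time_s: 23.4
position: [469.9, -95.9, 227.6]
ee_rot: [2.828, 1.145, 0.319]
force: [1.3, 0.3, -0.2]
opening: 0.602
finger_force: 0.0
```

{"method": "play_rows", "body": {
  "commands": [
    [[0, 0, 0], [0, 0, 1], -0.2],
    [[0, 0, 0], [0, 0, 1], -0.2],
    [[0, 0, 0], [0, 0, 1], -0.2],
    [[0, 0, 0], [0, 0, 1], -0.2],
    [[0, 0, 0], [0, 0, 1], -0.2]
  ]
}}

```text
time_s: 23.9
position: [469.9, -95.9, 227.6]
ee_rot: [3.039, 0.567, 0.34]
force: [-0.7, -0.2, 0.6]
opening: 0.598
finger_force: 0.0
```

{"method": "play_rows", "body": {
  "commands": [
    [[0, 0, 0], [0, 0, 1], -0.2],
    [[0, 0, 0], [0, 0, 1], -0.2],
    [[0, 0, 0], [0, 0, 1], -0.2],
    [[0, 0, 0], [0, 0, 1], -0.2]
  ]
}}

```text
time_s: 24.3
position: [469.9, -95.9, 227.6]
ee_rot: [-3.118, -0.077, -0.346]
force: [-0.1, 0.3, -0.0]
opening: 0.597
finger_force: 0.0
```

```bash
cat > go.py <<'E'
from ik import *; from prof import *; from rig import robot
L=.7; Rh=Rtool(g[2],L)@np.diag([-1,-1,1.]); gp=tf(g,(-115,0,58)); end=gp+19*Rh[:,2]; pre=end-120*Rh[:,2]
E
python3 - <<'E'
from go import *
st=robot.get_state(); print(st["position"],st["joints"].round(2)); print("pre",pre.round(1),"end",end.round(1))
P=plan(st,pre,Rh); n=len(P); print(n); print(*P[::2],sep="\n")
# joint path check
q=st["joints"]; R0=R.from_rotvec(st["ee_rot"]); rv=(R0.inv()*R.from_matrix(Rh)).as_rotvec()
for k in range(1,n+1):
    qn,e=ik(st["position"]+(pre-st["position"])*k/n,(R0*R.from_rotvec(rv*k/n)).as_matrix(),q); print(k,qn.round(2),round(e,4),np.abs(qn-q).max().round(2)); q=qn
E
```

```text
[469.88161378 -95.90891322 227.60613016] [-0.51  0.25  1.93  0.17  0.78  0.9 ]
pre [512.9 -95.7 135.2] end [590.1 -92.1  43.5]
7
[[0.154, 0.013, 0.711], [0.001, 0.855, 0.004]]
[[0.056, 0.013, 0.725], [0.001, 0.855, 0.004]]
[[-0.043, 0.013, 0.726], [0.001, 0.855, 0.004]]
[[-0.142, 0.013, 0.714], [0.001, 0.855, 0.004]]
1 [-0.53  0.26  1.99  0.26  0.66  0.81] 0.0 0.11
2 [-0.55  0.28  2.04  0.39  0.55  0.67] 0.0 0.14
3 [-0.57  0.31  2.09  0.59  0.45  0.45] 0.0 0.22
4 [-0.59  0.35  2.15  0.91  0.37  0.11] 0.0 0.34
5 [-0.62  0.41  2.2   1.36  0.34 -0.36] 0.0 0.47
6 [-0.64  0.47  2.25  1.79  0.39 -0.82] 0.0 0.46
7 [-0.66  0.55  2.29  2.09  0.5  -1.16] 0.0 0.34
```

{"method": "play_rows", "body": {
  "commands": [
    [[0.05, 0, 0.25], [0, 0.3, 0], -0.2],
    [[0.05, 0, 0.25], [0, 0.3, 0], -0.2],
    [[0.04, 0, 0.25], [0, 0.3, 0], -0.2],
    [[0.04, 0, 0.25], [0, 0.3, 0], -0.2],
    [[0.03, 0, 0.25], [0, 0.3, 0], -0.2]
  ]
}}

```text
time_s: 24.8
position: [480.8, -95.4, 204.6]
ee_rot: [-3.088, -0.081, -0.534]
force: [-0.9, -0.0, -0.9]
opening: 0.599
finger_force: 0.0
```

{"method": "play_rows", "body": {
  "commands": [
    [[0.03, 0, 0.25], [0, 0.3, 0], -0.2],
    [[0.02, 0, 0.25], [0, 0.3, 0], -0.2],
    [[0.01, 0, 0.25], [0, 0.3, 0], -0.2],
    [[0.01, 0, 0.25], [0, 0.3, 0], -0.2],
    [[0, 0, 0.25], [0, 0.3, 0], -0.2]
  ]
}}

```text
time_s: 25.3
position: [491.8, -95.0, 182.1]
ee_rot: [-3.047, -0.081, -0.718]
force: [0.0, -0.5, 0.6]
opening: 0.598
finger_force: 0.0
```

{"method": "play_rows", "body": {
  "commands": [
    [[0, 0, 0.25], [0, 0.3, 0], -0.2],
    [[-0.01, 0, 0.25], [0, 0.3, 0], -0.2],
    [[-0.01, 0, 0.25], [0, 0.3, 0], -0.2],
    [[-0.02, 0, 0.25], [0, 0.3, 0], -0.2],
    [[-0.03, 0, 0.25], [0, 0.3, 0], -0.2]
  ]
}}

```text
time_s: 25.8
position: [503.0, -94.7, 159.8]
ee_rot: [-2.996, -0.08, -0.9]
force: [-0.5, -0.2, -1.1]
opening: 0.6
finger_force: 0.0
```

{"method": "play_rows", "body": {
  "commands": [
    [[-0.03, 0, 0.25], [0, 0.3, 0], -0.2],
    [[-0.04, 0, 0.25], [0, 0.3, 0], -0.2],
    [[-0.04, 0, 0.25], [0, 0.3, 0], -0.2],
    [[-0.05, 0, 0.25], [0, 0.3, 0], -0.2],
    [[-0.05, 0, 0.25], [0, 0.3, 0], -0.2]
  ]
}}

```text
time_s: 26.3
position: [514.6, -94.4, 137.2]
ee_rot: [-2.934, -0.078, -1.077]
force: [0.7, -0.0, 0.2]
opening: 0.601
finger_force: 0.0
```

```bash
python3 - <<'E'
from go import *
st=robot.get_state(); print(st["position"],st["joints"].round(2))
P=plan(st,end,Rh); print(len(P)); print(P[0],P[-1])
s=robot.grab_frame("scene")["image"]; print(tabblob(s,(235,165,275,210)))
# cover angle check: difference of image vs home
d=cv2.absdiff(cv2.cvtColor(s,6),cv2.cvtColor(cv2.imread("home_s.png"),6))[140:230,195:250]; print("cover region diff",d.mean(),(d>25).sum())
E
```

```text
[514.55054105 -94.35378854 137.21864362] [-0.66  0.54  2.29  2.08  0.5  -1.15]
7
[[-0.022, 0.01, 0.86], [-0.002, -0.007, 0.01]] [[-0.019, 0.009, 0.86], [-0.002, -0.007, 0.01]]
[([14, 14, 8, 13, 68], [17.6, 19.5])]
cover region diff 2.479191919191919 0
```

{"method": "play_rows", "body": {
  "commands": [
    [[-0.02, 0.01, 0.86], [0, 0, 0], -0.2],
    [[-0.02, 0.01, 0.86], [0, 0, 0], -0.2],
    [[-0.02, 0.01, 0.86], [0, 0, 0], -0.2],
    [[-0.02, 0.01, 0.6], [0, 0, 0], -0.2],
    [[-0.02, 0.01, 0.6], [0, 0, 0], -0.2]
  ]
}}

```text
time_s: 26.85
position: [562.4, -93.8, 77.8]
ee_rot: [-2.935, -0.078, -1.076]
force: [-0.2, -0.3, 0.4]
opening: 0.601
finger_force: 0.0
```

{"method": "play_rows", "body": {
  "commands": [
    [[-0.02, 0.01, 0.6], [0, 0, 0], -0.2],
    [[-0.02, 0.01, 0.6], [0, 0, 0], -0.2],
    [[-0.02, 0.01, 0.5], [0, 0, 0], -0.2],
    [[0, 0, 0.5], [0, 0, 0], -0.2],
    [[0, 0, 0], [0, 0, 0], -0.2]
  ]
}}

```text
time_s: 27.35
position: [590.3, -94.1, 42.9]
ee_rot: [-2.935, -0.077, -1.076]
force: [0.8, 0.7, -0.6]
opening: 0.599
finger_force: 0.0
```

```bash
python3 - <<'E'
from go import *
st=robot.get_state(); print(st["position"],end,st["force"],st["joints"].round(2))
f=robot.grab_frame("scene"); print(tabblob(f["image"],(235,165,275,210)))
w=robot.grab_frame("wrist"); print(tabblob(w["image"],(0,0,560,420)),proj(cam(w),tf(g,(-115,0,55)))[0],proj(cam(w),st["position"])[0])
E
```

```text
[590.2723988  -94.08748429  42.92028335] [590.08475866 -92.08231455  43.46799844] [ 0.83911445  0.73797198 -0.58048946] [-0.53  0.8   2.13  2.38  0.54 -1.36]
[([31, 4, 3, 6, 10], [32.1, 6.5]), ([13, 14, 9, 13, 69], [17.2, 18.7])]
[([98, 44, 28, 106, 1874], [110.3, 100.5]), ([263, 241, 34, 32, 942], [278.8, 256.8]), ([158, 259, 23, 58, 684], [167.3, 287.9]), ([382, 259, 23, 58, 708], [394.9, 287.9]), ([178, 325, 358, 22, 5860], [365.7, 337.0])] [278.03412518 273.26118922] [281.88042576 256.1513212 ]
```

{"method": "play_rows", "body": {
  "commands": [
    [[0, -0.1, 0], [0, 0, 0], -0.2],
    [[0, 0, 0], [0, 0, 0], 1],
    [[0, 0, 0], [0, 0, 0], 1],
    [[0, 0, 0], [0, 0, 0], 1],
    [[0, 0, 0], [0, 0, 0], 1]
  ],
  "force": 45
}}

```text
time_s: 27.95
position: [589.5, -92.1, 44.0]
ee_rot: [-2.936, -0.077, -1.077]
force: [0.1, -0.0, 0.6]
opening: 0.32
finger_force: 0.0
```

{"method": "play_rows", "body": {
  "commands": [
    [[0, 0, 0], [0, 0, 0], 1],
    [[0, 0, 0], [0, 0, 0], 1],
    [[0, 0, 0], [0, 0, 0], 1]
  ]
}}

```text
time_s: 28.25
position: [589.8, -93.3, 43.9]
ee_rot: [-2.937, -0.074, -1.077]
force: [-1.1, -4.9, 0.6]
opening: 0.18
finger_force: 45.0
```

```bash
cat > meas.py <<'E'
from go import *
xs=np.arange(-10,130,.5)
def pr(n,img): return prof(img,ct if n=="top" else cs,xs,(-9,-7,7,9) if n=="top" else (7,9,11),72)
def m(tag=""):
    st=robot.get_state(); q=R.from_euler('z',-g[2]).apply(st["position"]-[g[0],g[1],0]); fg=R.from_euler('z',-g[2]).apply(st["force"])
    print(tag,"t",st["time_s"],"tcp gauge",q.round(2),"F",fg.round(1),"open",round(st["opening"],3))
    for n,h in (("top","home_t.png"),("scene","home_s.png")):
        im=robot.grab_frame(n)["image"]; p=pr(n,im); cv2.imwrite(f"last_{n}.png",im); p0=pr(n,cv2.imread(h))
        # barrel shift from the plain tail (x 108..125 edges) and front (20..60)
        best=[]
        for a,b in ((28,62),):
            i=(xs>=a)&(xs<b); T=p0[i]; sc=[(np.corrcoef(T,np.interp(xs[i]-s,xs,p))[0,1],s) for s in np.arange(-2,28,.5)]; best.append(max(sc))
        k=(xs%2==0); print(n,"barrel shift",best); print(" ".join(f"{v:.0f}" for v in p[k][5:]))
E
python3 -c "
from meas import *
m()
T=Rh.T@(R.from_euler('z',g[2]).apply([-1,0,0])); print('pull dir in tool',T.round(3))"
```

```text
t 28.25 tcp gauge [-103.08   -1.17   43.89] F [-1.3 -4.9  0.6] open 0.18
top barrel shift [(np.float64(0.9949001104307478), np.float64(0.0))]
67 66 71 75 80 71 64 70 78 95 118 136 136 135 130 114 97 116 122 100 76 73 79 81 85 96 103 106 121 135 132 121 102 112 132 134 131 124 116 121 136 136 132 119 118 132 133 126 105 91 75 63 58 61 73 96 114 130 135 135 134 133 133 133 134
scene barrel shift [(np.float64(0.9864380933220457), np.float64(-0.5))]
39 39 44 51 57 60 62 62 68 86 110 124 128 126 120 107 99 102 105 92 76 65 62 64 74 89 99 103 112 121 123 115 103 103 114 122 120 112 109 115 122 121 112 103 108 119 123 117 101 83 81 94 105 100 94 103 119 130 132 132 132 132 132 132 132
pull dir in tool [-0.765 -0.    -0.644]
```

The tab is held, with a 15.7 mm opening. I'll pull in steps and watch for where the slack ends.

{"method": "play_rows", "body": {
  "commands": [
    [[-0.153, 0, -0.129], [0, 0, 0], 1],
    [[-0.23, 0, -0.193], [0, 0, 0], 1],
    [[-0.23, 0, -0.193], [0, 0, 0], 1],
    [[-0.23, 0, -0.193], [0, 0, 0], 1],
    [[-0.23, 0, -0.193], [0, 0, 0], 1]
  ]
}}

```text
time_s: 28.85
position: [563.1, -94.8, 43.9]
ee_rot: [-2.935, -0.076, -1.082]
force: [6.6, -3.5, -5.4]
opening: 0.182
finger_force: 45.0
```

{"method": "play_rows", "body": {
  "commands": [
    [[-0.153, 0, -0.129], [0, 0, 0], 1],
    [[0, 0, 0], [0, 0, 0], 1]
  ]
}}

```text
time_s: 29.05
position: [559.2, -95.0, 44.0]
ee_rot: [-2.935, -0.076, -1.082]
force: [6.6, -3.4, -5.0]
opening: 0.181
finger_force: 45.0
```

```bash
python3 -c "
from meas import *
m()"
```

```text
t 29.05 tcp gauge [-133.71   -1.46   43.95] F [ 6.4 -3.7 -5. ] open 0.181
top barrel shift [(np.float64(0.9662060959451971), np.float64(8.5))]
88 92 93 92 86 87 99 118 133 134 128 117 119 129 128 95 67 77 81 84 95 106 105 114 134 137 132 121 115 122 134 134 127 98 72 67 63 62 68 82 107 126 135 120 104 112 128 135 131 122 109 120 134 135 135 135 135 135 135 135 135 134 130 111 92
scene barrel shift [(np.float64(0.9975538494643758), np.float64(8.0))]
37 47 55 62 73 93 112 123 127 125 118 110 108 109 100 85 71 64 62 67 80 94 98 104 117 123 119 111 107 114 123 121 109 90 79 83 93 99 97 98 107 118 122 117 111 114 121 124 121 115 113 122 129 132 133 133 132 132 132 132 132 131 126 109 82
```

The barrel met its stop after about 8.3 mm. The rod is out 22.4 mm, and the spring law predicts 6.8 N against 6.4 N measured. About 34 mm remains.

{"method": "play_rows", "body": {
  "commands": [
    [[-0.23, 0, -0.193], [0, 0, 0], 1],
    [[-0.23, 0, -0.193], [0, 0, 0], 1],
    [[-0.23, 0, -0.193], [0, 0, 0], 1],
    [[-0.191, 0, -0.161], [0, 0, 0], 1],
    [[-0.115, 0, -0.097], [0, 0, 0], 1]
  ]
}}

```text
time_s: 29.65
position: [534.4, -96.4, 44.0]
ee_rot: [-2.934, -0.079, -1.086]
force: [10.7, -1.3, -6.6]
opening: 0.176
finger_force: 45.0
```

{"method": "play_rows", "body": {
  "commands": [
    [[0, 0, 0], [0, 0, 0], 1]
  ]
}}

```text
time_s: 29.75
position: [534.4, -96.4, 44.0]
ee_rot: [-2.934, -0.079, -1.086]
force: [10.7, -1.1, -6.0]
opening: 0.179
finger_force: 45.0
```

```bash
python3 -c "
from meas import *
m()"
```

```text
t 29.75 tcp gauge [-158.56   -1.68   43.96] F [10.7 -1.6 -6. ] open 0.179
top barrel shift [(np.float64(0.6824702149277538), np.float64(-1.5))]
112 112 112 109 101 96 105 126 138 136 130 120 122 130 128 96 69 79 83 86 95 97 78 66 65 72 86 101 109 124 135 136 130 118 110 129 136 133 125 121 131 137 135 121 105 112 129 136 133 125 113 122 135 136 136 136 135 136 136 136 136 135 132 113 94
scene barrel shift [(np.float64(0.9378522622904297), np.float64(6.0))]
36 47 55 61 72 93 112 123 126 125 118 110 108 109 100 84 71 64 62 59 62 68 73 82 97 106 105 100 102 113 122 122 111 102 107 119 123 120 110 107 114 122 122 117 111 115 121 123 121 115 114 121 128 132 133 133 132 132 132 133 133 132 125 108 82
```

{"method": "play_rows", "body": {
  "commands": [
    [[-0.191, 0, -0.161], [0, 0, 0], 1],
    [[-0.134, 0, -0.113], [0, 0, 0], 1],
    [[-0.057, 0, -0.048], [0, 0, 0], 1],
    [[0, 0, 0], [0, 0, 0], 1],
    [[0, 0, 0], [0, 0, 0], 1]
  ]
}}

```text
time_s: 30.35
position: [525.1, -96.9, 44.0]
ee_rot: [-2.934, -0.08, -1.088]
force: [12.7, 0.5, -8.5]
opening: 0.178
finger_force: 45.0
```

```bash
python3 -c "
from meas import *
m()"
```

```text
t 30.35 tcp gauge [-167.87   -1.78   43.98] F [12.7 -0.1 -8.5] open 0.178
top barrel shift [(np.float64(0.9458549021171189), np.float64(8.0))]
112 113 112 110 102 96 105 127 139 137 131 120 122 131 129 96 65 67 66 60 65 79 95 111 134 138 133 122 116 124 135 136 130 118 111 130 137 135 125 121 132 138 136 121 105 113 129 137 133 125 113 122 136 137 136 136 136 136 136 136 136 135 131 111 94
scene barrel shift [(np.float64(0.9906741410332731), np.float64(7.5))]
36 46 55 61 73 93 112 123 126 125 118 111 108 109 100 82 66 57 54 60 73 85 89 99 116 123 119 110 107 113 122 122 112 102 107 119 124 120 110 107 114 121 123 117 111 114 122 123 121 114 114 122 128 131 132 132 132 132 132 132 132 131 125 109 82
```

Pointer and collar agree within about 1 mm in both views: the rod is out 56.5 mm and the pull is 12.7 N. I'll hold for 1.5 s, then ease back.

{"method": "play_rows", "body": {
  "commands": [
    [[0, 0, 0], [0, 0, 0], 1],
    [[0, 0, 0], [0, 0, 0], 1],
    [[0, 0, 0], [0, 0, 0], 1],
    [[0, 0, 0], [0, 0, 0], 1],
    [[0, 0, 0], [0, 0, 0], 1]
  ]
}}

```text
time_s: 30.95
position: [525.2, -96.9, 44.0]
ee_rot: [-2.934, -0.08, -1.088]
force: [12.7, 0.2, -7.4]
opening: 0.18
finger_force: 45.0
```

{"method": "play_rows", "body": {
  "commands": [
    [[0, 0, 0], [0, 0, 0], 1],
    [[0, 0, 0], [0, 0, 0], 1],
    [[0, 0, 0], [0, 0, 0], 1],
    [[0, 0, 0], [0, 0, 0], 1],
    [[0, 0, 0], [0, 0, 0], 1]
  ]
}}

```text
time_s: 31.45
position: [525.2, -96.9, 44.0]
ee_rot: [-2.934, -0.081, -1.088]
force: [12.0, -0.6, -7.3]
opening: 0.18
finger_force: 45.0
```

{"method": "play_rows", "body": {
  "commands": [
    [[0, 0, 0], [0, 0, 0], 1],
    [[0, 0, 0], [0, 0, 0], 1],
    [[0, 0, 0], [0, 0, 0], 1],
    [[0, 0, 0], [0, 0, 0], 1],
    [[0, 0, 0], [0, 0, 0], 1]
  ]
}}

```text
time_s: 31.95
position: [525.2, -96.9, 44.0]
ee_rot: [-2.934, -0.08, -1.088]
force: [11.9, -0.4, -7.1]
opening: 0.18
finger_force: 45.0
```

{"method": "play_rows", "body": {
  "commands": [
    [[0.115, 0, 0.097], [0, 0, 0], 1],
    [[0.153, 0, 0.129], [0, 0, 0], 1],
    [[0.153, 0, 0.129], [0, 0, 0], 1],
    [[0.153, 0, 0.129], [0, 0, 0], 1],
    [[0.153, 0, 0.129], [0, 0, 0], 1]
  ]
}}

```text
time_s: 32.45
position: [543.7, -95.9, 44.0]
ee_rot: [-2.934, -0.079, -1.086]
force: [9.8, -2.0, -5.3]
opening: 0.176
finger_force: 45.0
```

{"method": "play_rows", "body": {
  "commands": [
    [[0.153, 0, 0.129], [0, 0, 0], 1],
    [[0.153, 0, 0.129], [0, 0, 0], 1],
    [[0.153, 0, 0.129], [0, 0, 0], 1],
    [[0.153, 0, 0.129], [0, 0, 0], 1],
    [[0.153, 0, 0.129], [0, 0, 0], 1]
  ]
}}

```text
time_s: 32.95
position: [562.9, -94.8, 44.0]
ee_rot: [-2.935, -0.077, -1.083]
force: [6.3, -3.0, -4.3]
opening: 0.181
finger_force: 45.0
```

{"method": "play_rows", "body": {
  "commands": [
    [[0.153, 0, 0.129], [0, 0, 0], 1],
    [[0.153, 0, 0.129], [0, 0, 0], 1],
    [[0.115, 0, 0.097], [0, 0, 0], 1],
    [[0.076, 0, 0.064], [0, 0, 0], 1],
    [[0, 0, 0], [0, 0, 0], 1]
  ]
}}

```text
time_s: 33.45
position: [575.3, -94.1, 43.9]
ee_rot: [-2.935, -0.076, -1.081]
force: [3.9, -4.6, -2.8]
opening: 0.181
finger_force: 45.0
```

```bash
python3 -c "
from meas import *
m()"
```

```text
t 33.45 tcp gauge [-117.64   -1.27   43.92] F [ 3.7 -4.8 -2.8] open 0.181
top barrel shift [(np.float64(0.9146039630686347), np.float64(8.5))]
77 75 74 73 71 70 68 67 70 82 102 114 120 130 127 95 67 77 81 84 95 105 104 114 134 136 132 121 114 121 133 134 129 116 108 127 135 132 124 120 127 114 90 71 58 65 74 84 101 109 108 121 134 135 134 134 134 134 134 135 135 134 130 111 93
scene barrel shift [(np.float64(0.9973752440262735), np.float64(8.0))]
38 46 54 61 73 93 112 123 126 125 118 110 108 109 100 85 71 65 63 67 80 94 98 104 117 123 119 110 107 114 122 121 111 102 107 118 124 121 110 105 107 103 94 81 84 98 109 114 115 113 114 122 129 132 133 133 132 132 132 132 132 132 126 109 82
```

{"method": "play_rows", "body": {
  "commands": [
    [[0.0765, 0, 0.0645], [0, 0, 0], 1],
    [[0.0765, 0, 0.0645], [0, 0, 0], 1],
    [[0.0765, 0, 0.0645], [0, 0, 0], 1],
    [[0.0765, 0, 0.0645], [0, 0, 0], 1],
    [[0, 0, 0], [0, 0, 0], 1]
  ]
}}

```text
time_s: 34.05
position: [582.3, -93.7, 43.9]
ee_rot: [-2.936, -0.074, -1.079]
force: [1.5, -5.0, -1.1]
opening: 0.178
finger_force: 45.0
```

{"method": "play_rows", "body": {
  "commands": [
    [[0.04, 0, 0.034], [0, 0, 0], 1],
    [[0.04, 0, 0.034], [0, 0, 0], 1],
    [[0, 0, 0], [0, 0, 0], 1]
  ]
}}

```text
time_s: 34.35
position: [584.0, -93.6, 43.9]
ee_rot: [-2.937, -0.074, -1.078]
force: [-0.2, -6.2, -0.1]
opening: 0.178
finger_force: 45.0
```

```bash
python3 -c "
from meas import *
m()"
```

```text
t 34.35 tcp gauge [-108.92   -1.22   43.89] F [-0.5 -6.2 -0.1] open 0.178
top barrel shift [(np.float64(0.9702857290372495), np.float64(6.0))]
70 69 67 65 63 67 72 82 87 96 109 125 111 103 122 130 117 79 71 79 81 85 98 112 121 130 136 134 126 112 110 124 135 133 126 114 120 134 133 127 111 114 132 136 130 114 93 74 64 60 61 73 93 113 127 135 134 134 134 134 134 134 133 132 122
scene barrel shift [(np.float64(0.9960009162437589), np.float64(5.0))]
42 48 55 58 59 66 85 107 122 127 127 124 116 110 110 107 93 76 67 63 66 74 89 102 107 116 123 124 116 107 108 117 122 121 116 114 119 124 123 116 108 111 119 122 117 102 86 84 94 101 94 88 102 121 130 132 132 132 131 131 132 132 132 130 120
```

The rod is home and the barrel is now moving with it. I'll let go and retreat along the approach line.

{"method": "play_rows", "body": {
  "commands": [
    [[0, 0, 0], [0, 0, 0], -0.2],
    [[0, 0, 0], [0, 0, 0], -0.2],
    [[0, 0, 0], [0, 0, 0], -0.2],
    [[0, 0, 0], [0, 0, 0], -0.2],
    [[0, 0, -0.3], [0, 0, 0], -0.2]
  ]
}}

```text
time_s: 34.95
position: [579.6, -92.1, 48.0]
ee_rot: [-2.935, -0.078, -1.076]
force: [0.9, -0.6, 0.3]
opening: 0.54
finger_force: 0.0
```

{"method": "play_rows", "body": {
  "commands": [
    [[0, 0, -0.7], [0, 0, 0], -0.2],
    [[0, 0, -0.8], [0, 0, 0], -0.2],
    [[0, 0, -0.8], [0, 0, 0], -0.2],
    [[0, 0, -0.8], [0, 0, 0], -0.2],
    [[0, 0, -0.8], [0, 0, 0], -0.2]
  ]
}}

```text
time_s: 35.45
position: [528.0, -94.5, 108.9]
ee_rot: [-2.936, -0.077, -1.076]
force: [0.7, -0.5, 0.9]
opening: 0.604
finger_force: 0.0
```

{"method": "play_rows", "body": {
  "commands": [
    [[0, 0, -0.8], [0, 0, 0], -0.2],
    [[0, 0, -0.8], [0, 0, 0], -0.2],
    [[0, 0, -0.8], [0, 0, 0], -0.2],
    [[0, 0, 0], [0, 0, 0], -0.2]
  ]
}}

```text
time_s: 35.85
position: [496.8, -95.9, 146.0]
ee_rot: [-2.936, -0.076, -1.078]
force: [0.5, -1.1, -0.4]
opening: 0.595
finger_force: 0.0
```

```bash
python3 -c "
from meas import *
m()
s=cv2.imread('last_scene.png'); h=cv2.imread('home_s.png'); d=cv2.absdiff(cv2.cvtColor(s,6),cv2.cvtColor(h,6)); print('cover diff',(d[140:200,205:250]>25).sum()); print(tabblob(s,(235,165,275,210)))
ys,xs_=np.where(d[140:400,100:420]>30); print('changed px',len(ys)); print(np.histogram2d(ys+140,xs_+100,bins=[range(140,420,40),range(100,440,40)])[0].astype(int))"
```

```text
t 35.85 tcp gauge [-196.17    0.62  145.99] F [ 0.4 -1.1 -0.4] open 0.595
top barrel shift [(np.float64(0.9718835255851358), np.float64(6.0))]
111 111 111 108 99 89 91 115 134 136 134 130 112 103 122 130 117 80 72 80 82 86 99 113 121 130 135 134 126 111 111 125 135 133 126 114 119 133 133 127 112 115 131 135 128 114 93 73 65 60 61 74 93 112 127 135 134 133 133 133 133 133 134 132 122
scene barrel shift [(np.float64(0.9953999867146484), np.float64(5.0))]
40 46 53 57 58 66 84 106 120 124 125 122 114 107 108 105 91 75 65 62 63 71 87 100 105 114 121 121 114 104 106 115 119 118 113 112 117 121 120 113 105 109 118 120 114 99 84 82 92 99 91 86 100 118 127 129 129 129 129 129 129 129 129 127 118
cover diff 12
[([15, 13, 8, 13, 67], [19.1, 18.9])]
changed px 9686
[[   0    0    0   88 1098  826  416  594]
 [   0   11   94   20   93 1237 1124 1254]
 [   0    1    6    0    0  723  645 1008]
 [   0    0    0    0    0    0  300  135]
 [   0    0    0    0    0    0    7    6]
 [   0    0    0    0    0    0    0    0]]
```

```bash
python3 -c "
from rig import robot
print(robot.finish_job())"
```

```text
the job is handed in; nothing more can be done
None
```

The job is handed in, with no verdict shown: the scraper blade raised the cover to its stop, the scraper is back flat on the bench, the tab was held at the collar for over a second and eased fully home, and I let go with the cover still up.

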